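# Seat the power card in its frame

### The job

Fit the loose power card into the card frame on the bench: lay it flat in the frame's open lead-in, nose towards the guides, and let go of it, then slide it straight in under the cross-bar up to the connector, and finally swing both levers fully in across its front panel so that the card is pressed home and stays seated. Do not push the other things on the bench about.

Things in the scene. Friction and masses are not known exactly. Their poses are not given: they have to be found in the camera images.
- card: The loose power card: a dark board 90 (x) x 90 (y) x 5 mm, about 0.25 kg, with a finned heat sink in its middle and a front panel and pull tab at its rear (-x) edge. The +x edge with brass contacts is the nose; its last 8 mm are only 84 mm wide. Origin: centre of the board's underside; z up. Starts flat on the worktop, left of the frame. Two capacitors, 14 mm high overall, at x = -27, y = +-30 mm.
- heat_sink (a point): Centre of the top of the card's finned aluminium heat sink: 28 mm (card x) by 26 mm (card y), rising from the board (5 mm) to 40 mm above the card's underside, centred on the card. The place to lift the card by.
- panel (a point): Centre of the rear face of the card's aluminium front panel (90 mm wide, 40 mm high, 5 mm thick), 45 mm behind the card's origin, 20 mm above the card's underside.
- card_tab (a point): Centre of the card's pull tab, 60 mm behind the card's origin and 21 mm above its underside. A flat upright tab that sticks out 30 mm behind the panel; 8 mm thick across y, from 8 to 34 mm above the card's underside. Grip it lightly: a card that is pressed down drags on the floor of the frame.
- card_frame: The card frame, fixed to the worktop, 208 x 160 mm, turned up to 0.2 rad. x = direction of sliding in, y left; origin on the worktop at the mouth, on the centre line: the seated card's panel has its rear face at x = 0. Open lead-in at x = -105 to -12 mm: flat floor 6 mm above the worktop, low walls to 14 mm with inner faces at y = +-53 mm, tapering to +-47 mm at x = 12 mm.
- guides (a point): Start of the two black guides on the frame's centre line, at floor height (frame x = 12, z = 6 mm). They run to frame x = 94 mm, inner faces at y = +-47 mm; their lips cover the card's side edges by about 3.5 mm, 2 mm above the board. Push the card along the centre line: pushed near a side it skews and can bind.
- crossbar (a point): Middle of the bar across the guides (frame x = 18 to 38 mm, 52 to 60 mm above the worktop). The card passes under it, but fingers on the heat sink do not: the card must be let go in the lead-in and moved on by its pull tab or panel.
- connector_face (a point): Middle of the sprung connector's face as it stands at rest, frame x = 84 mm. The face gives way up to 8 mm, at 2.5 N rising 0.4 N per mm. A card pushed fully in by hand comes back and rests about 6 mm short of its seat until the levers hold it.
- seat (a point): On the frame: where the card's origin is when the card is seated (frame x = 45, y = 0, z = 6 mm); axes as the frame's.
- lay_down (a point): On the frame: a good place for the card's origin when it is laid down in the lead-in (frame x = -55, y = 0, z = 6 mm); its nose is then at the start of the taper.
- lever_left (a joint): Angle of the left ejector lever, a steel arm 22 to 30 mm above the worktop on an upright hinge beside the mouth. 0 = open, pointing to frame -x; 1.571 (stop) = closed, lying across the rear of the card's panel, pointing to the centre line. Stiff: about 5 N at its pin, up to 9 N while it presses the card home; stays where it is left. Starts at 0 to 0.2.
- lever_left_pin (a point): Middle of the upright round pin (10 mm diameter, from 30 to 60 mm above the worktop; this point at 45 mm) at the end of the left lever, 36 mm from its hinge: push it sideways to swing the lever.
- lever_left_hinge (a point): Point on the left lever's upright hinge axis (frame x = -5, y = +68 mm), 45 mm above the worktop.
- lever_right (a joint): Angle of the right ejector lever, a steel arm 22 to 30 mm above the worktop on an upright hinge beside the mouth. 0 = open, pointing to frame -x; 1.571 (stop) = closed, lying across the rear of the card's panel, pointing to the centre line. Stiff: about 5 N at its pin, up to 9 N while it presses the card home; stays where it is left. Starts at 0 to 0.2.
- lever_right_pin (a point): Middle of the upright round pin (10 mm diameter, from 30 to 60 mm above the worktop; this point at 45 mm) at the end of the right lever, 36 mm from its hinge: push it sideways to swing the lever.
- lever_right_hinge (a point): Point on the right lever's upright hinge axis (frame x = -5, y = -68 mm), 45 mm above the worktop.
- tweezers: Bystander: the cross-locking tweezers, lying loose on the worktop; leave it alone.
- clamp: Bystander: the wooden ring clamp, lying loose on the worktop; leave it alone.
- loupe: Bystander: the loupe, lying loose on the worktop; leave it alone.
- needle: Bystander: the needle file, lying loose on the worktop; leave it alone.

How it is judged (in metres and radians):
On the way, in this order (a step that is already met when the one before it is completed fails the run):
1. the card lies flat in the frame's lead-in, nose towards the guides, let go, and not yet slid in (y of card in the frame of seat between -0.01 and 0.01 m and z of card in the frame of seat between -0.004 and 0.004 m and angle between the x axis of card and the x axis of seat, either way round below 0.15 rad and angle between the z axis of card and the z axis of seat, either way round below 0.06 rad and x of card in the frame of seat between -0.125 and -0.025 m and x of card_tab in the frame of seat below -0.06 m and contact force between the fingers and card below 0.3 N and linear speed of card below 0.02 m/s), for 0.2 s.
2. the card has been slid along the guides up to the connector (y of card in the frame of seat between -0.01 and 0.01 m and z of card in the frame of seat between -0.004 and 0.004 m and angle between the x axis of card and the x axis of seat, either way round below 0.15 rad and angle between the z axis of card and the z axis of seat, either way round below 0.06 rad and x of card in the frame of seat above -0.012 m), for 0.1 s.
At the end, for the whole second after the job is handed in: The card lies in the guides, pressed home to within 3.5 mm of its seat and at rest, and both levers are closed (within 0.12 rad of their stops) (y of card in the frame of seat between -0.01 and 0.01 m and z of card in the frame of seat between -0.004 and 0.004 m and angle between the x axis of card and the x axis of seat, either way round below 0.15 rad and angle between the z axis of card and the z axis of seat, either way round below 0.06 rad and x of card in the frame of seat between -0.0035 and 0.006 m and value of joint each of lever_left, lever_right above 1.45 rad and linear speed of card below 0.01 m/s); the robot touches nothing.
It fails at once if another thing on the bench is moved by more than 30 mm (distance of any of tweezers, clamp, loupe, needle from where it was at the start of the episode above 0.03 m).
It also fails if it takes over 64 s, if anything falls off the work surface, if the arm or the gripper's body presses on something with over 40 N, if the wrist force passes 120 N, or if a joint passes its speed limit or range.

### The arm

A 7-joint arm with a two-finger parallel gripper is mounted at the origin on a cart in front of the work surface, level with it; the furniture and walls round the work are solid. World frame = base frame: x ahead of the robot, y to its left, z up, the work surface at z = 0. Lengths are in mm, angles in rad, forces in N, time in s.
With the tool pointing down it reaches from about 400 to 875 mm from the base axis. Payload 4.4 kg.
Tool frame: the origin (TCP) lies on the centre line of the jaws, within the pads' length; the fingertips stand 14 mm ahead of it and the grasp point (between the pads) lies 5 mm behind it; z points along the fingers, x is the direction in which the jaws open and shut, and the axes are right-handed (so a half turn about z gives the same grasp; the last joint's range is limited). The gripper opens to 85 mm and grips with 20 to 120 N. Pads are 22 mm wide; open, the fingers measure 114 mm over their backs; the gripper's body (76 mm by 85 mm) begins 54 mm behind the grasp point. The pads swing forward as they close: fully open they stand 13 mm farther back than shut.
Start: joints at [-1.32, 0.628, 0.038, 1.517, -0.027, 0.996, -0.02], TCP at [202.469, 617.676, 245.313] pointing down, gripper open.
Joint ranges: [-3.06, 3.06], [-0.37, 2.12], [-1.25, 1.32], [0.18, 2.47], [-1.1, 4.24], [0.23, 1.98], [-2.94, 2.94]. Speed limits (rad/s): [2.57, 2.57, 3.14, 3.14, 3.14, 3.14, 3.14].

### API

Orientations are given as [roll, pitch, yaw] about the fixed x, y, z axes, in that order (R = Rz(yaw) Ry(pitch) Rx(roll)).
In Python, from cell import ctrl gives the robot as it stands.
- The arm moves only by the tool send_rows, never from a script. Its argument "commands" is a list of rows, each a list of 5 numbers: the finger opening in mm, from 0 to 85.4, then the shift along the tool's x, y, z in mm, then the turn about the tool's z in degrees. In form: [[grip, x, y, z, roll], ...]. A call has 1 to 5 rows; each row is the pose to reach, as a shift and turn from the pose measured when the call began, along the tool's axes at that moment; what a row does not reach only later rows make up. A row lasts 1/10 s, in which the tool goes at most 50 mm and 8.59 degrees, less where a joint would pass 70% of its speed; a pose out of reach is approached as far as the arm can. A call with a gripper value outside its range is refused whole. The fingers move at their own pace and stop on an object; the grip force is fixed at half the most. Time passes only in rows, so rows that repeat a pose let the fingers close. It gives the time, the measured TCP pose, the force and the opening at its end, in the units of the state.
- ctrl.read_state(): the state, without advancing time (a new reading comes with each control period).
- ctrl.get_image(name): name is "side" or "top"; returns the picture (400x640x3 uint8, red, green, blue); there is no depth.
- ctrl.camera_params(name): a dict with "fx", "fy", "cx", "cy" (pixels), "k1" (the pictures are not rectified: a ray, as slopes to the right and down, at radius r is drawn at 1 + k1 r^2 times it, then the intrinsics apply), "cam_to_world" (4x4, takes a point from camera to world coordinates). Camera axes: x right, y down, z forward; pixel columns grow to the right and rows downward; lengths in mm; the calibration is good to about 2 mm. A picture is of the moment at which its call begins. camera_params takes no time and is no camera call.
- ctrl.finish_job(): hands the job in, once; it reports no verdict.
The state is a dict: "clock": time; "qpos": joint angles; "qd": joint speeds; "tau": joint torques, N m; "eef_pos": TCP position; "tool_rot": TCP orientation; "force": force on the tool from outside, world axes, zero at the start; "torque": the same for the moment, N m; "width": finger opening in mm.
Only numpy, scipy, OpenCV 4.12 (cv2) and the standard library are available. Lean on these libraries where they do the work, as an engineer would, in place of code of your own. Each camera call takes 0.05 s, during which the arm holds its last target.

## Working session

There is one attempt and no reset: what is moved stays moved. The work goes in short steps, Python scripts to look and compute and a tool call to move; the robot and the scene stay as the last step left them, time stands still between calls to the robot, and variables do not carry over. Pictures are saved under pics/ and viewed, and the job is handed in when it is done.

Besides the shell and the picture viewer there is one more tool, called after ">>>" as a command line: name --pt "numbers of a row" for each row, then --argument value for the rest. send_rows: Moves the arm, as the interface text tells. Its arguments: {"type":"object","properties":{"commands":{"type":"array"}},"required":["commands"]}

```bash
mkdir -p pics; ls; python3 - <<'E'
from cell import ctrl
import cv2
print(ctrl.read_state())
for n in ("top","side"):
    print(n,ctrl.camera_params(n))
    cv2.imwrite(f"pics/{n}0.png",ctrl.get_image(n)[:,:,::-1])
E
```

```text
pics
{'clock': 0.0, 'qpos': array([-1.31983676,  0.62932449,  0.03847403,  1.51836929, -0.02699551,
        0.99627818, -0.01998545]), 'qd': array([-1.46164689e-03, -2.00057874e-03, -7.23930158e-04, -1.47247550e-03,
       -6.73920398e-05, -7.20894496e-04,  6.49687427e-04]), 'tau': array([-1.20133723e-04, -5.63413918e+01,  1.22587558e+00, -1.93439144e+01,
        1.09224563e-02,  1.04842635e-02,  3.90896915e-06]), 'eef_pos': array([202.27476991, 617.10446142, 244.4032534 ]), 'tool_rot': array([3.14154671e+00, 1.85987124e-03, 1.25402774e+00]), 'force': array([ 0.15532519,  0.62193185, -0.56227413]), 'torque': array([0.00184968, 0.03304336, 0.01782068]), 'width': 85.49234417981235}
top {'fx': 394.744199230011, 'fy': 394.744199230011, 'cx': 322.6835081084628, 'cy': 200.5327119938966, 'k1': -0.0971505283219069, 'cam_to_world': array([[-5.43639210e-03, -9.99398973e-01,  3.42364966e-02,
         4.97693591e+02],
       [-9.99924067e-01,  5.05423414e-03, -1.12389680e-02,
        -9.36354567e+01],
       [ 1.10591739e-02, -3.42949964e-02, -9.99350563e-01,
         1.46602958e+03],
       [ 0.00000000e+00,  0.00000000e+00,  0.00000000e+00,
         1.00000000e+00]])}
side {'fx': 420.52960935317145, 'fy': 420.52960935317145, 'cx': 314.492042522234, 'cy': 200.4514577141067, 'k1': -0.01847515168952047, 'cam_to_world': array([[ 8.57021620e-01, -2.51060429e-01,  4.49980671e-01,
         3.72856301e+01],
       [-5.15106927e-01, -3.94765213e-01,  7.60805678e-01,
        -1.02411142e+03],
       [-1.33714848e-02, -8.83815075e-01, -4.67645289e-01,
         6.29173094e+02],
       [ 0.00000000e+00,  0.00000000e+00,  0.00000000e+00,
         1.00000000e+00]])}
```

View pics/top0.png

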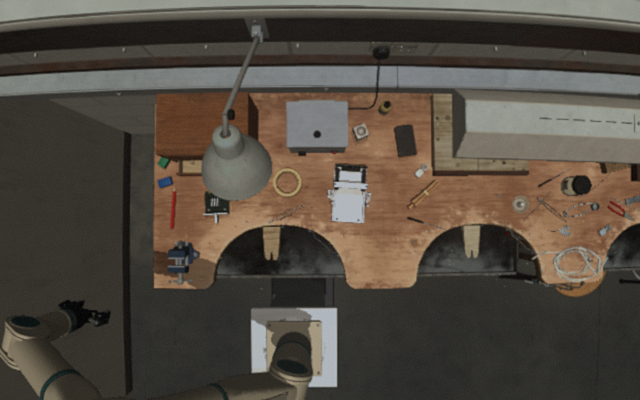

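View pics/side0.png

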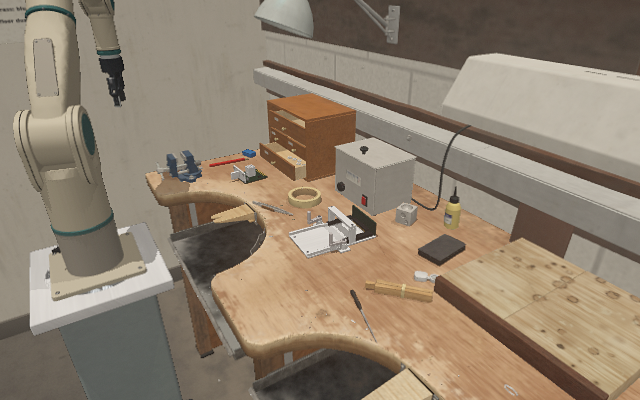

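```bash
cat > h.py <<'E'
import numpy as np, cv2
from cell import ctrl
def ray(n,u,v):
    p=ctrl.camera_params(n)
    K=np.array([[p['fx'],0,p['cx']],[0,p['fy'],p['cy']],[0,0,1.]])
    x=cv2.undistortPoints(np.array([[[u,v]]],float),K,np.array([p['k1'],0,0,0.]))[0,0]
    T=p['cam_to_world']; d=T[:3,:3]@np.array([x[0],x[1],1]); return T[:3,3],d
def pt(n,u,v,z):
    o,d=ray(n,u,v); return o+d*(z-o[2])/d[2]
def proj(n,P):
    p=ctrl.camera_params(n);T=p['cam_to_world']
    c=T[:3,:3].T@(np.array(P,float)-T[:3,3]); x=c[:2]/c[2]; x=x*(1+p['k1']*(x@x))
    return np.array([p['fx']*x[0]+p['cx'],p['fy']*x[1]+p['cy']])
def tri(u1,u2):
    o1,d1=ray('top',*u1);o2,d2=ray('side',*u2)
    A=np.stack([d1,-d2],1);s=np.linalg.lstsq(A,o2-o1,rcond=None)[0]
    a=o1+s[0]*d1;b=o2+s[1]*d2; return (a+b)/2,np.linalg.norm(a-b)
def crop(n,src,x0,y0,w,h,f,out):
    im=cv2.imread(src)[y0:y0+h,x0:x0+w]; cv2.imwrite(out,cv2.resize(im,None,fx=f,fy=f,interpolation=cv2.INTER_CUBIC))
E
python3 - <<'E'
from h import *
crop('top','pics/top0.png',195,160,50,70,8,'pics/a.png')
crop('top','pics/top0.png',315,155,70,75,8,'pics/b.png')
crop('side','pics/side0.png',225,155,50,35,12,'pics/c.png')
crop('side','pics/side0.png',280,195,110,70,7,'pics/d.png')
a=[cv2.imread(f'pics/{k}.png') for k in 'abcd']
def st(x,y):
    h=max(x.shape[0],y.shape[0]);return np.hstack([cv2.copyMakeBorder(i,0,h-i.shape[0],0,10,0) for i in(x,y)])
cv2.imwrite('pics/ab.png',st(a[0],a[1])[:600,:1000])
E
```

```text
(no output)
```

View pics/a.png

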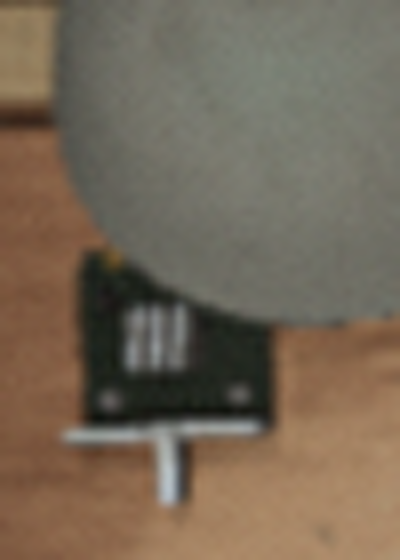

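View pics/b.png

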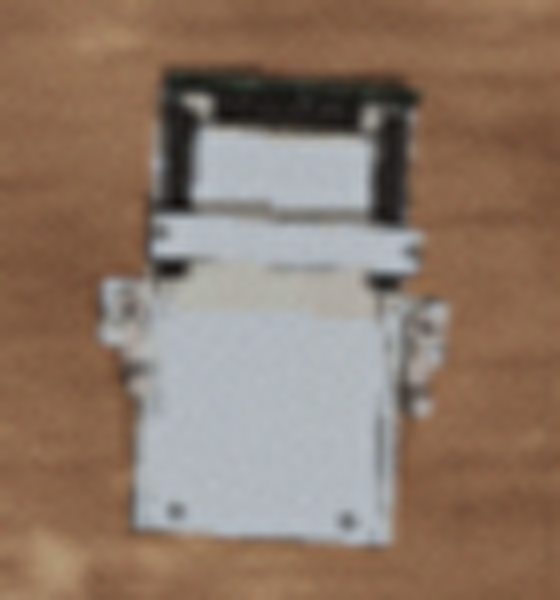

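View pics/c.png

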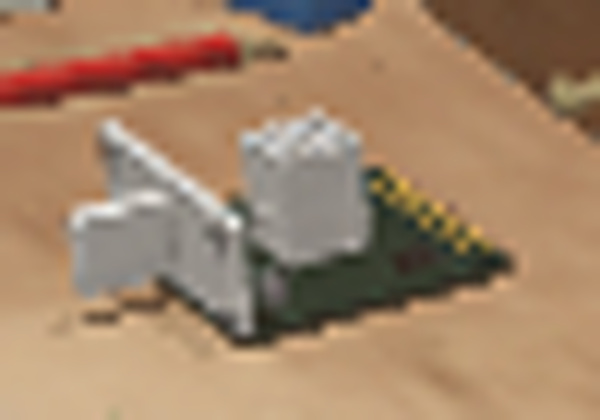

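View pics/d.png

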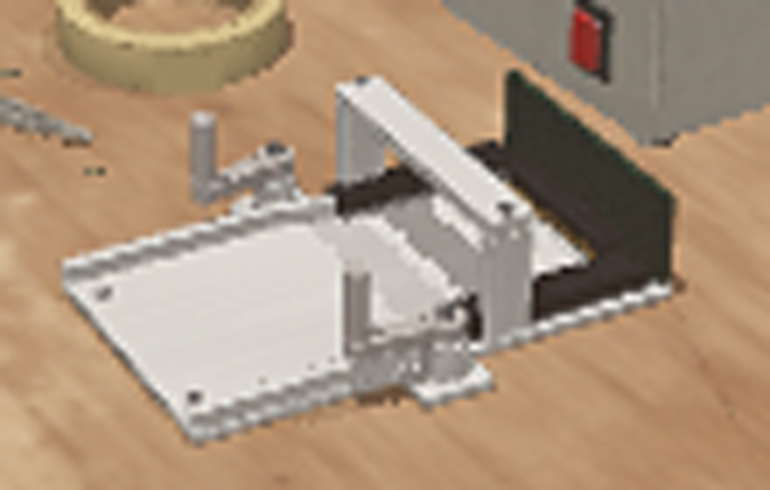

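```bash
python3 - <<'E'
from h import *
np.set_printoptions(precision=1,suppress=True)
def A(u,v,z): return pt('top',(u+.5)/8-.5+195,(v+.5)/8-.5+160,z)
def B(u,v,z): return pt('top',(u+.5)/8-.5+315,(v+.5)/8-.5+155,z)
def C(u,v): return (u+.5)/12-.5+225,(v+.5)/12-.5+155
def D(u,v): return (u+.5)/7-.5+280,(v+.5)/7-.5+195
print('panel',A(62,435,40),A(268,428,40)); print('tabend',A(172,505,34))
print('sink',A(157,338,40), 'caps',A(110,400,14),A(238,393,14))
print('side sink', pt('side',*C(303,133),40),'panel',pt('side',*C(112,120),40),pt('side',*C(240,222),40),'nose R',pt('side',*C(510,262),3), 'botR',pt('side',*C(245,342),0))
print('tab top end',pt('side',*C(75,212),34))
print('frame rear',B(135,528,14),B(392,545,14),'bar L',B(152,212,60),B(150,262,60),'R',B(424,228,60),B(420,275,60))
print('holes',B(176,511,6),B(348,521,6))
print('board',B(165,70,40),B(418,92,40))
print('pins',B(138,380,60),B(425,405,60))
print('side pins',pt('side',*D(203,117),60),pt('side',*D(356,268),60))
print('side frame rear',pt('side',*D(65,265),14),pt('side',*D(195,432),10),'holes',pt('side',*D(104,292),6),pt('side',*D(195,398),6))
print('barside',pt('side',*D(340,88),60),pt('side',*D(372,78),60),pt('side',*D(490,222),60),pt('side',*D(528,205),60))
print('lamp',tri((237,165),(285,15)), tri((268,180),(313,20)),tri((232,198),(300,36)))
E
```

```text
panel [500.  327.8  40. ] [502.9 233.3  40. ]
tabend [468.  278.8  34. ]
sink [543.9 284.3  40. ] caps [516.2 313.1  14. ] [519.2 253.3  14. ]
side sink [546.1 286.5  40. ] panel [501.6 327.1  40. ] [505.  236.2  40. ] nose R [591.3 244.1   3. ] botR [504.7 241.2   0. ]
tab top end [471.9 281.9  34. ]
frame rear [ 473.6 -141.7   14. ] [ 465.  -260.1   14. ] bar L [ 615.3 -148.7   60. ] [ 592.9 -147.7   60. ] R [ 607.6 -270.4   60. ] [ 586.6 -268.4   60. ]
holes [ 481.2 -161.     6. ] [ 476.1 -240.7    6. ]
board [ 681.6 -155.8   40. ] [ 671.2 -270.9   40. ]
pins [ 540.2 -142.    60. ] [ 528.4 -270.1   60. ]
side pins [ 538.2 -144.2   60. ] [ 528.8 -269.6   60. ]
side frame rear [ 473.4 -146.1   14. ] [ 463.2 -264.9   10. ] holes [ 482.8 -160.3    6. ] [ 476.7 -241.5    6. ]
barside [ 596.6 -153.1   60. ] [ 612. -153.   60.] [ 588.  -269.4   60. ] [ 606.9 -267.    60. ]
lamp (array([614.6,  97.2, 542.1]), np.float64(0.9658966794293485)) (array([609.5,   7. , 534.3]), np.float64(71.14681445315273)) (array([589.3,  89.8, 493.2]), np.float64(117.66306214405643))
```

```bash
python3 - <<'E'
from h import *
np.set_printoptions(precision=1,suppress=True)
for s in (20,24,28,32): print(tri((237,168),(285,s)))
for u in ((203,168),(271,175),(237,200)): print(pt('top',*u,530))
for z in (480,500,520,540,560):print(z,proj('side',(608,95,z)))
# relative tool move to card
s=ctrl.read_state(); print(s['tool_rot'])
y=s['tool_rot'][2]
tx=np.array([np.cos(y),np.sin(y)]);ty=np.array([np.sin(y),-np.cos(y)])
d=np.array([546,285])-s['eef_pos'][:2]; print(d@tx,d@ty)
E
```

```text
(array([611.5,  98.6, 529.3]), np.float64(6.554237506946927))
(array([612.5, 100.9, 518.8]), np.float64(5.978190170499096))
(array([613.5, 103.2, 508.1]), np.float64(5.3950208501180414))
(array([614.5, 105.6, 497.4]), np.float64(4.80459658712869))
[609.2 182.1 530. ]
[591.2  18.5 530. ]
[532.1  99.6 530. ]
480 [284.1  39.1]
500 [283.8  31.5]
520 [283.4  23.8]
540 [283.1  16. ]
560 [282.8   8.1]
[3.1 0.  1.3]
-208.54828539856626 430.0702092397396
```

>>> send_rows --pt "60 -20 42 0 -4" --pt "60 -40 84 0 -8" --pt "60 -60 126 0 -12" --pt "60 -80 168 0 -16" --pt "60 -100 210 0 -21"

```text
clock: 0.6
eef_pos: [371.7, 455.1, 244.3]
tool_rot: [-3.141, 0.002, 1.624]
force: [0.9, 0.1, -0.3]
width: 59.9
```

```bash
cat >> h.py <<'E'
def goal(x,y,z,yaw):
    s=ctrl.read_state(); R=cv2.Rodrigues(np.zeros(3))[0]
    from scipy.spatial.transform import Rotation as Ro
    R=Ro.from_euler('xyz',s['tool_rot']).as_matrix()
    d=R.T@(np.array([x,y,z])-s['eef_pos'])
    print('t',round(s['clock'],2),'pos',s['eef_pos'].round(1),'rot',s['tool_rot'].round(3),'F',s['force'].round(1),'w',round(s['width'],1),'q',s['qpos'].round(2))
    print('shift',d.round(1),'roll',round(-np.degrees((yaw-s['tool_rot'][2]+np.pi/2)%np.pi-np.pi/2),1))
E
python3 -c "
from h import *
goal(546,285,110,1.621)"
```

```text
t 0.6 pos [371.7 455.1 244.3] rot [-3.141e+00  2.000e-03  1.624e+00] F [ 0.9  0.1 -0.3] w 59.9 q [-0.89  0.54 -0.06  1.7   0.04  0.91  0.65]
shift [-178.8  165.2  134.6] roll 0.2
```

>>> send_rows --pt "60 -36 33 0 0" --pt "60 -72 66 0 0" --pt "60 -108 99 20 0" --pt "60 -144 132 60 0" --pt "60 -178 165 100 0"

```text
clock: 1.1
eef_pos: [531.8, 298.9, 161.8]
tool_rot: [3.141, 0.002, 1.623]
force: [0.4, 1.4, -0.3]
width: 60.2
```

```bash
python3 -c "
from h import *
goal(546,285,26,1.621)
cv2.imwrite('pics/t1.png',ctrl.get_image('top')[:,:,::-1]);cv2.imwrite('pics/s1.png',ctrl.get_image('side')[:,:,::-1])
crop('side','pics/s1.png',190,110,130,90,6,'pics/s1c.png')"
```

```text
t 1.1 pos [531.8 298.9 161.8] rot [3.141e+00 2.000e-03 1.623e+00] F [ 0.4  1.4 -0.3] w 60.2 q [-0.52  0.67 -0.06  1.71  0.05  0.76  1.02]
shift [-14.4  13.5 135.8] roll 0.1
```

View pics/s1c.png

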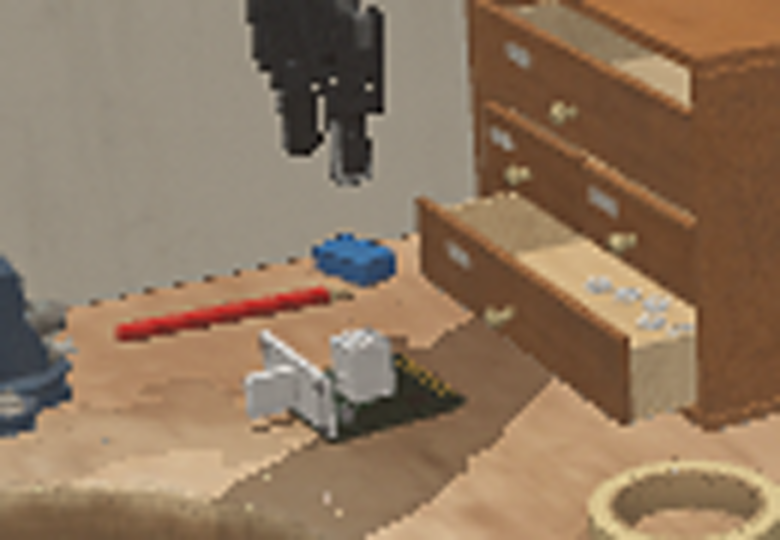

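View pics/s1.png

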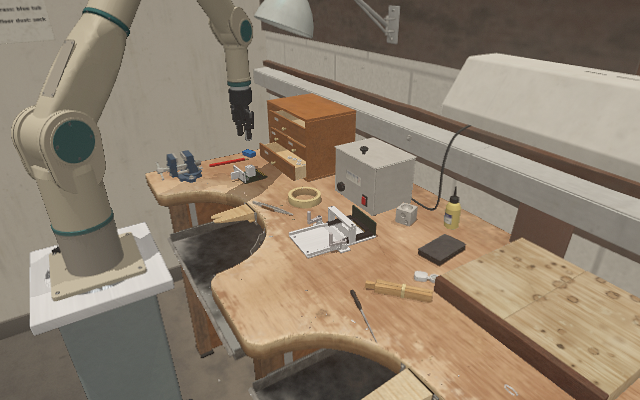

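>>> send_rows --pt "60 -14 13 30 0" --pt "60 -14.4 13.5 60 0" --pt "60 -14.4 13.5 85 0" --pt "60 -14.4 13.5 85 0"

```text
clock: 1.6
eef_pos: [543.3, 275.9, 69.2]
tool_rot: [-3.129, 0.014, 1.615]
force: [0.1, 0.9, 0.2]
width: 59.9
```

```bash
python3 -c "
from h import *
goal(546,285,26,1.621)
cv2.imwrite('pics/t2.png',ctrl.get_image('top')[:,:,::-1]);cv2.imwrite('pics/s2.png',ctrl.get_image('side')[:,:,::-1])
crop('side','pics/s2.png',215,120,70,70,8,'pics/s2c.png')
crop('top','pics/t2.png',185,180,70,70,8,'pics/t2c.png')"
```

```text
t 1.6 pos [543.3 275.9  69.2] rot [-3.129  0.014  1.615] F [0.1 0.9 0.2] w 59.9 q [-0.49  0.81 -0.05  1.75  0.07  0.61  1.03]
shift [ 9.6  3.6 43. ] roll -0.4
```

View pics/s2c.png

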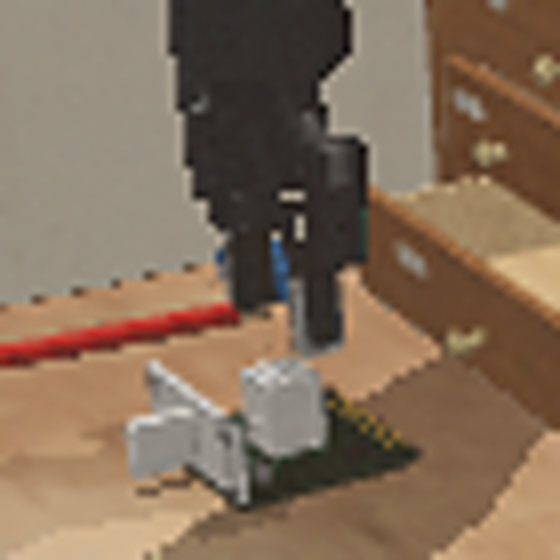

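View pics/t2c.png

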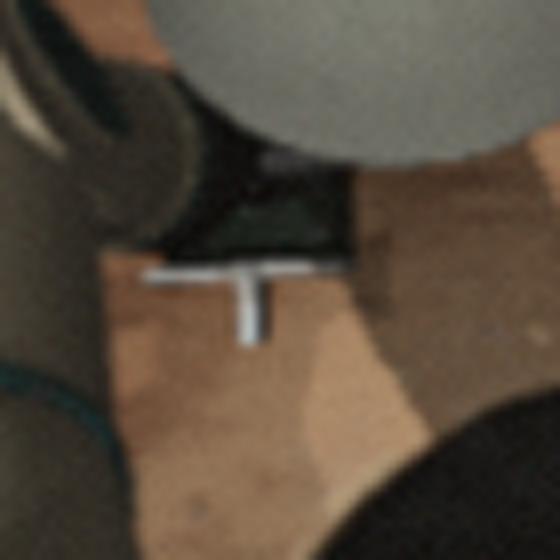

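>>> send_rows --pt "60 9.6 3.6 5 0" --pt "60 9.6 3.6 10 0" --pt "60 9.6 3.6 10 0" --pt "60 9.6 3.6 10 0"

```text
clock: 2.1
eef_pos: [548.9, 287.3, 62.9]
tool_rot: [-3.135, 0.011, 1.615]
force: [-0.1, -0.0, -1.0]
width: 60.1
```

```bash
python3 -c "
from h import *
goal(546,285,26,1.621)"
```

```text
t 2.1 pos [548.9 287.3  62.9] rot [-3.135  0.011  1.615] F [-0.1 -0.  -1. ] w 60.1 q [-0.5   0.82 -0.04  1.73  0.07  0.6   1.02]
shift [-1.8 -2.8 37. ] roll -0.3
```

>>> send_rows --pt "60 -1.8 -2.8 15 0" --pt "60 -1.8 -2.8 30 0" --pt "60 -1.8 -2.8 37 0" --pt "60 -1.8 -2.8 37 0" --pt "60 -1.8 -2.8 37 0"

```text
clock: 2.6
eef_pos: [546.1, 285.0, 25.9]
tool_rot: [-3.135, 0.011, 1.615]
force: [0.7, 0.1, 0.7]
width: 60.0
```

```bash
python3 -c "
from h import *
goal(546,285,26,1.621)"
```

```text
t 2.6 pos [546.1 285.   25.9] rot [-3.135  0.011  1.615] F [0.7 0.1 0.7] w 60.0 q [-0.51  0.88 -0.04  1.75  0.07  0.53  1.02]
shift [ 0.  -0.1 -0.1] roll -0.3
```

Exactly there. Close.

>>> send_rows --pt "15 0 0 0 0" --pt "15 0 0 0 0" --pt "15 0 0 0 0" --pt "15 0 0 0 0" --pt "15 0 0 0 0"

```text
clock: 3.1
eef_pos: [546.6, 285.2, 26.7]
tool_rot: [-3.136, 0.01, 1.615]
force: [0.1, -0.5, 6.5]
width: 24.8
```

```bash
python3 -c "
from h import *
goal(546,285,26,1.621)
cv2.imwrite('pics/s3.png',ctrl.get_image('side')[:,:,::-1])
crop('side','pics/s3.png',215,120,70,70,8,'pics/s3c.png')"
```

```text
t 3.1 pos [546.6 285.2  26.7] rot [-3.136  0.01   1.615] F [ 0.1 -0.5  6.5] w 24.8 q [-0.51  0.88 -0.04  1.75  0.07  0.53  1.02]
shift [-0.1 -0.6  0.7] roll -0.3
```

View pics/s3c.png

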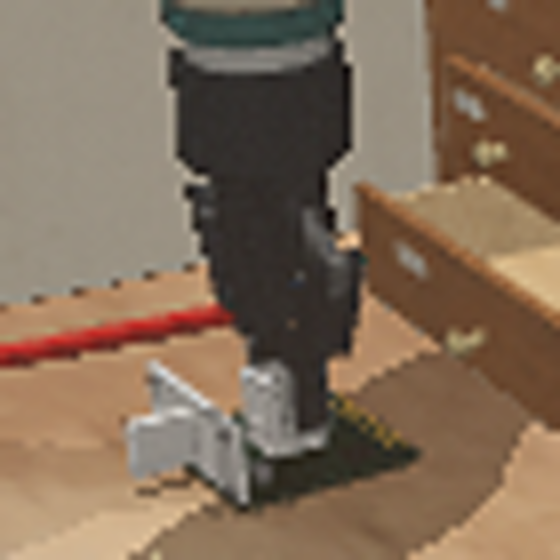

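>>> send_rows --pt "15 0 0 -10 0" --pt "15 0 0 -25 0" --pt "15 0 0 -40 0" --pt "15 0 0 -55 0" --pt "15 0 0 -70 0"

```text
clock: 3.65
eef_pos: [547.2, 286.0, 98.4]
tool_rot: [-3.137, 0.01, 1.615]
force: [-0.6, 0.5, -1.5]
width: 25.3
```

>>> send_rows --pt "15 10 7 -5 0" --pt "15 30 15 -5 0" --pt "15 60 22 -5 0" --pt "15 95 30 -5 0" --pt "15 130 38 -5 0"

```text
clock: 4.15
eef_pos: [579.7, 418.7, 103.2]
tool_rot: [-3.138, 0.01, 1.614]
force: [0.4, 1.4, -2.0]
width: 25.1
```

```bash
python3 -c "
from h import *
goal(510,-203,110,1.505)
cv2.imwrite('pics/s4.png',ctrl.get_image('side')[:,:,::-1])
"
```

```text
t 4.15 pos [579.7 418.7 103.2] rot [-3.138  0.01   1.614] F [ 0.4  1.4 -2. ] w 25.1 q [-0.65  0.88 -0.03  1.41  0.04  0.86  0.92]
shift [-6.181e+02 -9.680e+01 -4.000e-01] roll 6.3
```

View pics/s4.png

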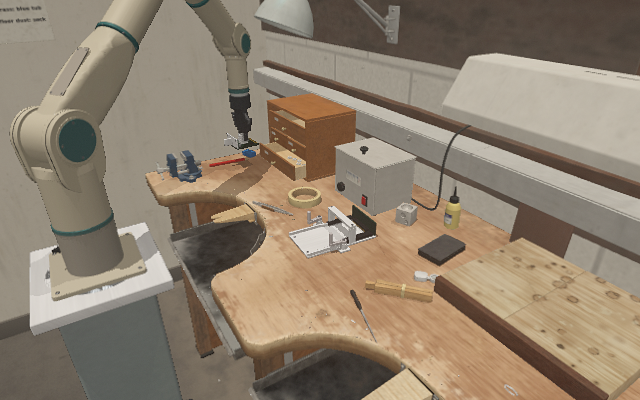

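>>> send_rows --pt "15 -20 -8 0 0" --pt "15 -55 -25 0 0" --pt "15 -95 -42 0 0" --pt "15 -135 -60 0 0" --pt "15 -175 -75 0 0"

```text
clock: 4.7
eef_pos: [511.6, 248.2, 104.5]
tool_rot: [-3.14, 0.0, 1.621]
force: [0.9, -0.2, -3.1]
width: 24.8
```

```bash
python3 -c "
from h import *
goal(500,-203,110,1.505)
"
```

```text
t 4.7 pos [511.6 248.2 104.5] rot [-3.14   0.     1.621] F [ 0.9 -0.2 -3.1] w 24.8 q [-0.46  0.7  -0.06  1.87  0.07  0.57  1.06]
shift [-450.   -34.2   -5.3] roll 6.7
```

>>> send_rows --pt "15 -40 -6 0 0" --pt "15 -80 -10 0 0" --pt "15 -120 -14 0 0" --pt "15 -160 -18 0 0" --pt "15 -200 -20 0 0"

```text
clock: 5.2
eef_pos: [501.4, 45.8, 105.6]
tool_rot: [-3.141, 0.0, 1.621]
force: [0.8, -0.4, -0.9]
width: 25.1
```

```bash
python3 -c "
from h import *
goal(500,-203,110,1.505)
cv2.imwrite('pics/s5.png',ctrl.get_image('side')[:,:,::-1])
"
```

```text
t 5.2 pos [501.4  45.8 105.6] rot [-3.141  0.     1.621] F [ 0.8 -0.4 -0.9] w 25.1 q [-0.08  0.64 -0.09  2.04  0.13  0.46  1.35]
shift [-248.4  -14.    -4.3] roll 6.7
```

View pics/s5.png

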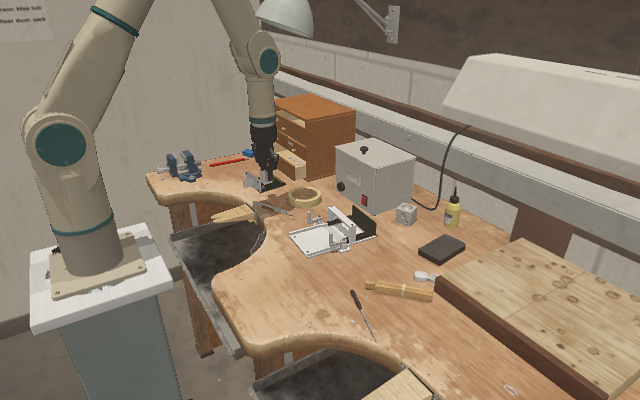

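>>> send_rows --pt "15 -40 -3 0 1" --pt "15 -85 -6 0 3" --pt "15 -130 -9 0 5" --pt "15 -175 -12 0 6" --pt "15 -210 -13 0 6.5"

```text
clock: 5.75
eef_pos: [496.0, -177.5, 108.0]
tool_rot: [-3.141, 0.009, 1.495]
force: [-0.1, 0.0, -2.5]
width: 24.7
```

>>> send_rows --pt "15 -25 5 0 0" --pt "15 -30 10 0 0" --pt "15 -30 10 0 0" --pt "15 -30 10 0 0"

```text
clock: 6.15
eef_pos: [503.9, -206.6, 108.6]
tool_rot: [-3.141, 0.008, 1.496]
force: [0.1, 0.2, -2.7]
width: 25.1
```

```bash
python3 -c "
from h import *
goal(510,-203,110,1.505)
cv2.imwrite('pics/s6.png',ctrl.get_image('side')[:,:,::-1])
cv2.imwrite('pics/t6.png',ctrl.get_image('top')[:,:,::-1])
crop('side','pics/s6.png',260,130,120,130,6,'pics/s6c.png')
cv2.imwrite('pics/s6c.png',cv2.imread('pics/s6c.png')[-600:])
crop('top','pics/t6.png',300,140,100,100,6,'pics/t6c.png')"
```

```text
t 6.15 pos [ 503.9 -206.6  108.6] rot [-3.141  0.008  1.496] F [ 0.1  0.2 -2.7] w 25.1 q [ 0.41  0.67 -0.12  1.93  0.16  0.54  1.68]
shift [ 4.   5.9 -1.5] roll -0.5
```

View pics/s6c.png

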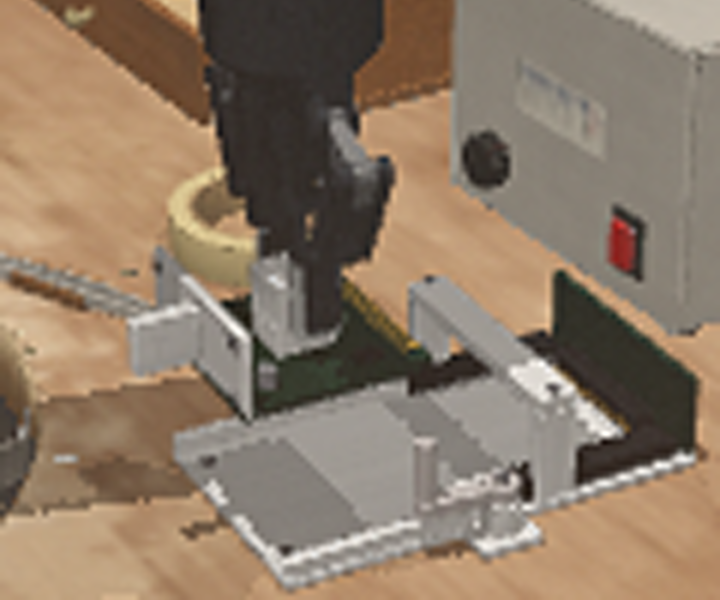

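View pics/t6c.png

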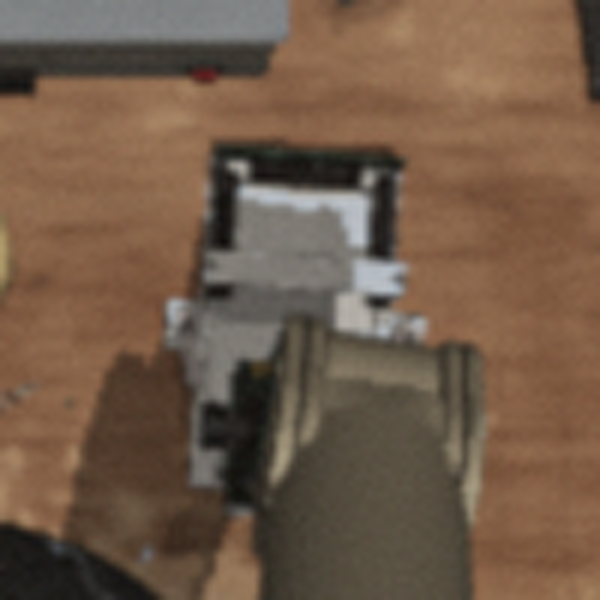

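```bash
python3 -c "
from h import *
goal(518.5,-204.5,48,1.505)"
```

```text
t 6.25 pos [ 503.7 -206.2  108.4] rot [-3.14   0.008  1.497] F [-0.3 -0.  -2.5] w 25.1 q [ 0.41  0.67 -0.12  1.93  0.16  0.54  1.68]
shift [ 3.3 14.7 60.4] roll -0.4
```

>>> send_rows --pt "15 3.3 14.7 15 -0.4" --pt "15 3.3 14.7 30 -0.4" --pt "15 3.3 14.7 45 -0.4" --pt "15 3.3 14.7 60 -0.4" --pt "15 3.3 14.7 60 -0.4"

```text
clock: 6.75
eef_pos: [517.1, -202.4, 46.7]
tool_rot: [-3.136, 0.006, 1.507]
force: [0.3, -0.0, -3.0]
width: 25.0
```

```bash
python3 -c "
from h import *
goal(518.5,-204.5,34,1.505)
cv2.imwrite('pics/s7.png',ctrl.get_image('side')[:,:,::-1])
crop('side','pics/s7.png',275,170,120,90,6,'pics/s7c.png')"
```

```text
t 6.75 pos [ 517.1 -202.4   46.7] rot [-3.136  0.006  1.507] F [ 0.3 -0.  -3. ] w 25.0 q [ 0.38  0.79 -0.1   1.92  0.18  0.44  1.65]
shift [-1.9  1.6 12.7] roll 0.1
```

View pics/s7c.png

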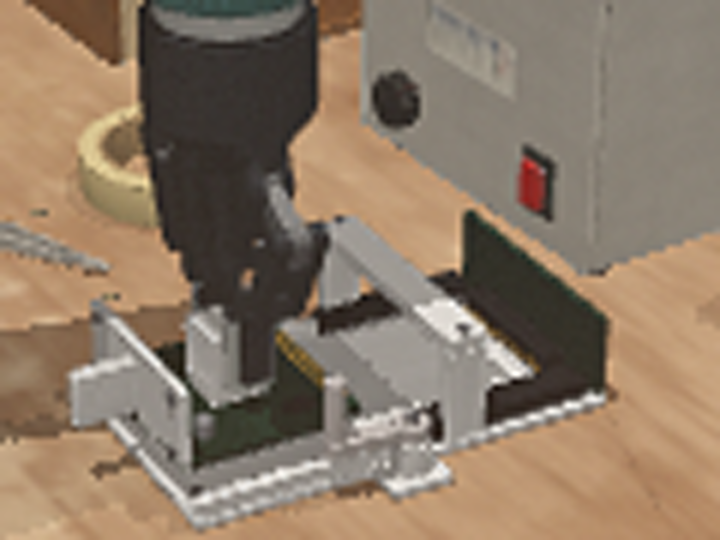

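>>> send_rows --pt "15 -1.9 1.6 4 0" --pt "15 -1.9 1.6 8 0" --pt "15 -1.9 1.6 11 0" --pt "15 -1.9 1.6 12.5 0" --pt "15 -1.9 1.6 12.5 0"

```text
clock: 7.3
eef_pos: [519.1, -204.9, 35.1]
tool_rot: [-3.138, 0.007, 1.506]
force: [0.5, 0.3, -2.5]
width: 25.0
```

>>> send_rows --pt "15 0 0 1 0" --pt "15 0 0 2 0" --pt "15 0 0 2 0"

```text
clock: 7.6
eef_pos: [519.1, -205.0, 33.1]
tool_rot: [-3.138, 0.007, 1.506]
force: [0.1, 0.5, -1.2]
width: 24.8
```

Touching now; open.

>>> send_rows --pt "30 0 0 0 0" --pt "42 0 0 0 0" --pt "50 0 0 0 0" --pt "50 0 0 0 0" --pt "50 0 0 0 0"

```text
clock: 8.1
eef_pos: [519.1, -205.0, 33.2]
tool_rot: [-3.138, 0.007, 1.506]
force: [-0.9, 0.7, -0.3]
width: 49.7
```

>>> send_rows --pt "50 0 0 -15 0" --pt "50 0 0 -40 0" --pt "50 0 0 -70 0" --pt "50 0 0 -95 0" --pt "50 0 0 -95 0"

```text
clock: 8.6
eef_pos: [522.0, -205.2, 132.5]
tool_rot: [3.138, 0.009, 1.506]
force: [0.5, 0.7, -0.1]
width: 50.0
```

```bash
python3 -c "
from h import *
goal(518.5,-204.5,34,1.505)
cv2.imwrite('pics/s8.png',ctrl.get_image('side')[:,:,::-1])
cv2.imwrite('pics/t8.png',ctrl.get_image('top')[:,:,::-1])
crop('side','pics/s8.png',275,190,110,80,7,'pics/s8c.png')
crop('top','pics/t8.png',310,150,80,75,8,'pics/t8c.png')"
```

```text
t 8.6 pos [ 522.  -205.2  132.5] rot [3.138 0.009 1.506] F [ 0.5  0.7 -0.1] w 50.0 q [ 0.41  0.65 -0.13  1.88  0.15  0.62  1.68]
shift [ 1.3 -3.9 98.5] roll 0.1
```

View pics/s8c.png

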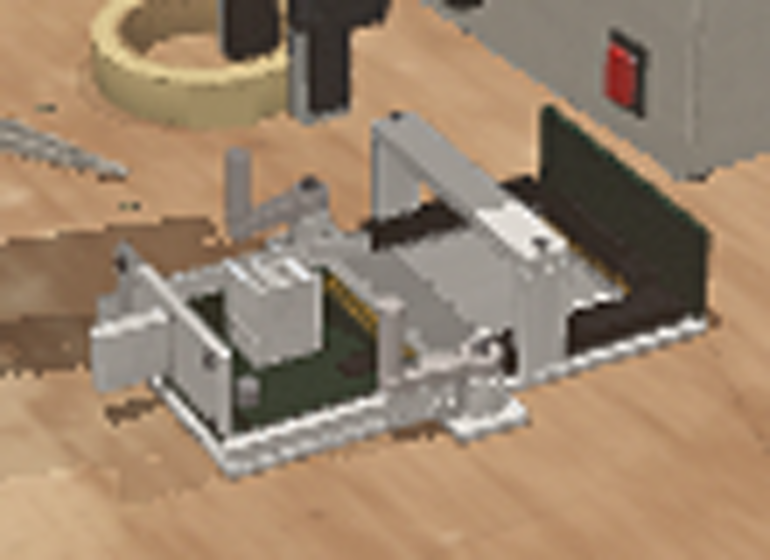

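View pics/t8c.png

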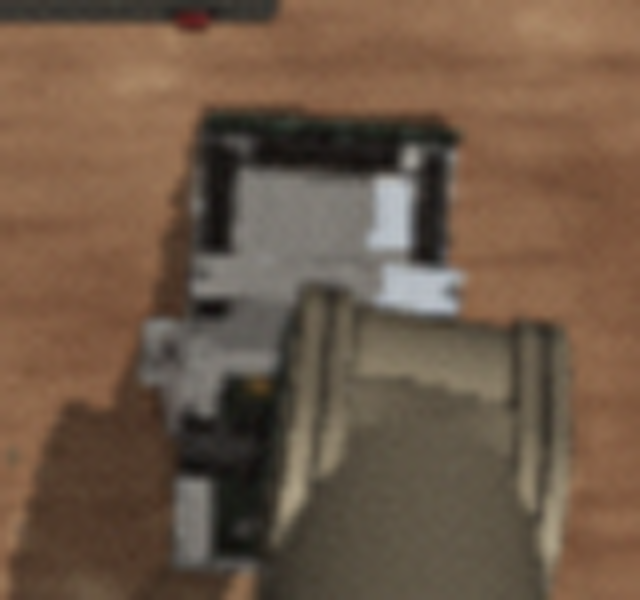

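```bash
python3 -c "
from h import *
np.set_printoptions(precision=1,suppress=True)
D=lambda u,v:((u+.5)/7-.5+275,(v+.5)/7-.5+190)
print(pt('side',*D(94,331),40),pt('side',*D(162,308),40),'panel',pt('side',*D(125,248),46),pt('side',*D(228,350),46),pt('side',*D(224,437),6+0))
print('nose R',pt('side',*D(405,358),11))
goal(459,-201,110,1.505)"
```

```text
[ 443.1 -201.    40. ] [ 472.  -200.5   40. ] panel [ 476.3 -164.    46. ] [ 474.  -246.3   46. ] [ 473.5 -242.5    6. ]
nose R [ 554.4 -240.3   11. ]
t 8.7 pos [ 519.9 -204.6  129.4] rot [-3.1  0.   1.5] F [-0.4 -0.3 -0.5] w 50.1 q [ 0.4  0.7 -0.1  1.9  0.1  0.6  1.7]
shift [ -0.2 -61.   19.5] roll 0.1
```

>>> send_rows --pt "40 -0.2 -25 0 0" --pt "40 -0.2 -50 0 0" --pt "40 -0.2 -61 15 0" --pt "40 -0.2 -61 30 0" --pt "40 -0.2 -61 40 0"

```text
clock: 9.2
eef_pos: [457.6, -200.9, 88.1]
tool_rot: [-3.137, 0.007, 1.506]
force: [0.2, 0.2, 0.3]
width: 40.1
```

```bash
python3 -c "
from h import *
goal(459,-201,28,1.505)"
```

```text
t 9.2 pos [ 457.6 -200.9   88.1] rot [-3.137  0.007  1.506] F [0.2 0.2 0.3] w 40.1 q [ 0.43  0.67 -0.11  2.06  0.18  0.42  1.68]
shift [ 0.4  1.7 60.1] roll 0.0
```

>>> send_rows --pt "40 0.4 0.5 20 0" --pt "40 0.4 0.5 40 0" --pt "40 0.4 0.5 54 0" --pt "40 0.4 0.5 58 0" --pt "40 0.4 0.5 58 0"

```text
clock: 9.7
eef_pos: [457.5, -200.5, 29.4]
tool_rot: [-3.135, 0.006, 1.506]
force: [0.4, -0.8, 0.5]
width: 40.1
```

```bash
python3 -c "
from h import *
goal(459,-201,28,1.505)
cv2.imwrite('pics/s9.png',ctrl.get_image('side')[:,:,::-1])
crop('side','pics/s9.png',265,170,110,85,7,'pics/s9c.png')"
```

```text
t 9.7 pos [ 457.5 -200.5   29.4] rot [-3.135  0.006  1.506] F [ 0.4 -0.8  0.5] w 40.1 q [ 0.4   0.78 -0.07  2.08  0.21  0.29  1.65]
shift [-0.4  1.5  1.4] roll 0.1
```

View pics/s9c.png

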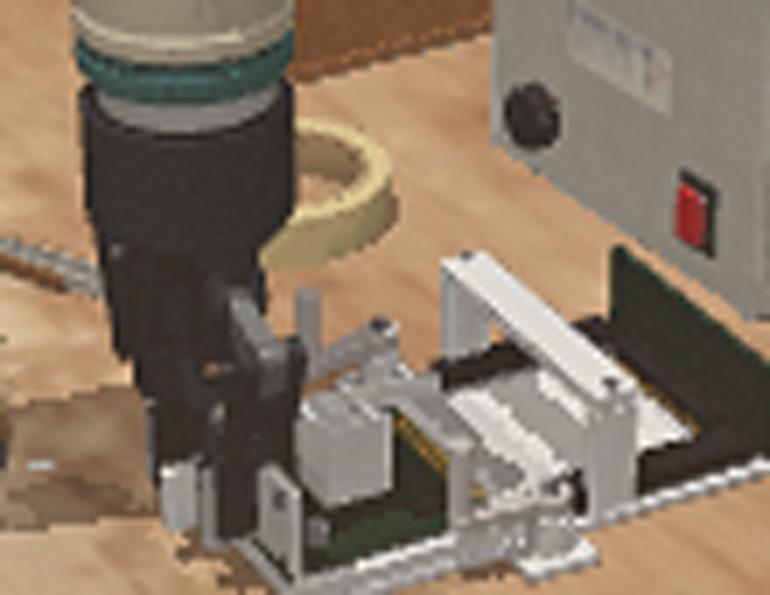

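>>> send_rows --pt "3 0 0 0 0" --pt "3 0 0 0 0" --pt "3 0 0 0 0" --pt "3 0 0 0 0" --pt "3 0 0 0 0"

```text
clock: 10.25
eef_pos: [458.3, -201.0, 30.8]
tool_rot: [-3.138, 0.007, 1.506]
force: [-0.0, 0.0, 5.7]
width: 6.8
```

```bash
python3 -c "
from h import *
goal(459,-201,28,1.505)
print(ctrl.read_state()['torque'])"
```

```text
t 10.25 pos [ 458.3 -201.    30.8] rot [-3.138  0.007  1.506] F [-0.   0.   5.7] w 6.8 q [ 0.4   0.78 -0.07  2.08  0.21  0.29  1.65]
shift [0.  0.7 2.8] roll 0.0
[0.26571746 0.05160029 0.00757836]
```

>>> send_rows --pt "3 0 0 -1 0" --pt "3 0 0 -1.3 0" --pt "3 0 3 -1.3 0" --pt "3 0 6 -1.3 0" --pt "3 0 10 -1.3 0"

```text
clock: 10.75
eef_pos: [468.5, -201.6, 31.9]
tool_rot: [-3.138, 0.007, 1.506]
force: [0.1, -0.9, -2.2]
width: 7.4
```

```bash
python3 -c "
from h import *
goal(459,-201,28,1.505)
print(ctrl.read_state()['torque'])"
```

```text
t 10.75 pos [ 468.5 -201.6   31.9] rot [-3.138  0.007  1.506] F [ 0.1 -0.9 -2.2] w 7.4 q [ 0.4   0.78 -0.08  2.05  0.2   0.32  1.65]
shift [-0.  -9.5  3.9] roll 0.0
[ 0.02339707  0.11509803 -0.01409172]
```

>>> send_rows --pt "3 0 5 0.5 0" --pt "3 0 11 0.5 0" --pt "3 0 17 0.5 0" --pt "3 0 23 0.5 0" --pt "3 0 28 0.5 0"

```text
clock: 11.25
eef_pos: [497.2, -203.4, 31.2]
tool_rot: [-3.138, 0.007, 1.506]
force: [-0.4, -0.2, -2.4]
width: 6.9
```

```bash
python3 -c "
from h import *
goal(459,-201,28,1.505)
print(ctrl.read_state()['torque'])
cv2.imwrite('pics/s10.png',ctrl.get_image('side')[:,:,::-1])
crop('side','pics/s10.png',265,170,110,85,7,'pics/s10c.png')"
```

```text
t 11.25 pos [ 497.2 -203.4   31.2] rot [-3.138  0.007  1.506] F [-0.4 -0.2 -2.4] w 6.9 q [ 0.39  0.8  -0.09  1.98  0.2   0.37  1.65]
shift [ -0.  -38.3   3.4] roll 0.1
[0.00268784 0.11004747 0.0140474 ]
```

View pics/s10c.png

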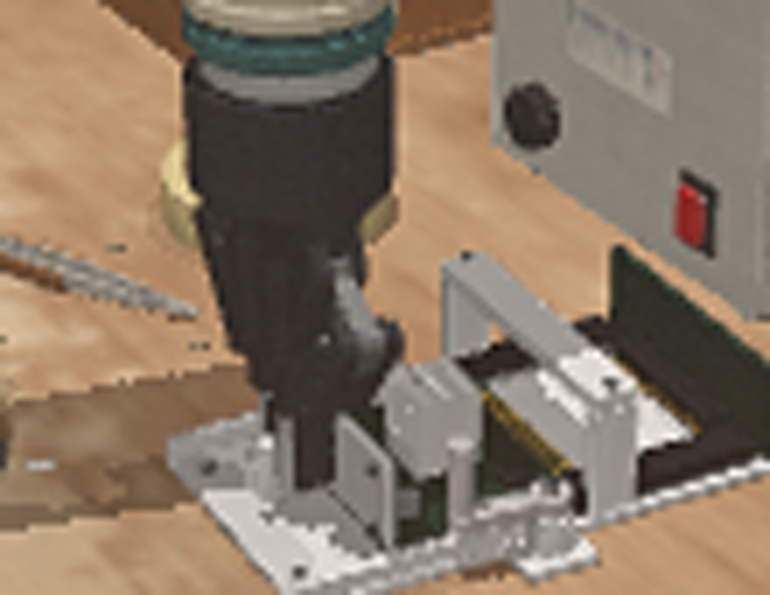

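>>> send_rows --pt "3 0 4 0.5 0" --pt "3 0 8 0.5 0" --pt "3 0 12 0.5 0" --pt "3 0 16 0.5 0" --pt "3 0 20 0.5 0"

```text
clock: 11.8
eef_pos: [518.2, -204.6, 30.9]
tool_rot: [-3.139, 0.007, 1.506]
force: [-3.1, 0.1, 3.8]
width: 6.8
```

```bash
python3 -c "
from h import *
goal(459,-201,28,1.505)
print(ctrl.read_state()['torque'])"
```

```text
t 11.8 pos [ 518.2 -204.6   30.9] rot [-3.139  0.007  1.506] F [-3.1  0.1  3.8] w 6.8 q [ 0.38  0.82 -0.09  1.92  0.19  0.41  1.65]
shift [ -0.2 -59.3   3. ] roll 0.1
[0.35552131 0.70323861 0.12679125]
```

>>> send_rows --pt "3 0 3 -0.3 0" --pt "3 0 7 -0.3 0" --pt "3 0 11 -0.3 0" --pt "3 0 15 -0.3 0" --pt "3 0 18 -0.3 0"

```text
clock: 12.3
eef_pos: [536.8, -205.8, 31.1]
tool_rot: [-3.139, 0.007, 1.506]
force: [0.3, 0.2, -0.8]
width: 7.1
```

```bash
python3 -c "
from h import *
goal(459,-201,28,1.505)
print(ctrl.read_state()['torque'])
cv2.imwrite('pics/s11.png',ctrl.get_image('side')[:,:,::-1])
crop('side','pics/s11.png',265,170,110,85,7,'pics/s11c.png')"
```

```text
t 12.3 pos [ 536.8 -205.8   31.1] rot [-3.139  0.007  1.506] F [ 0.3  0.2 -0.8] w 7.1 q [ 0.37  0.83 -0.1   1.87  0.18  0.45  1.65]
shift [ -0.2 -78.    3.2] roll 0.1
[0.05723413 0.15424422 0.01839551]
```

View pics/s11c.png

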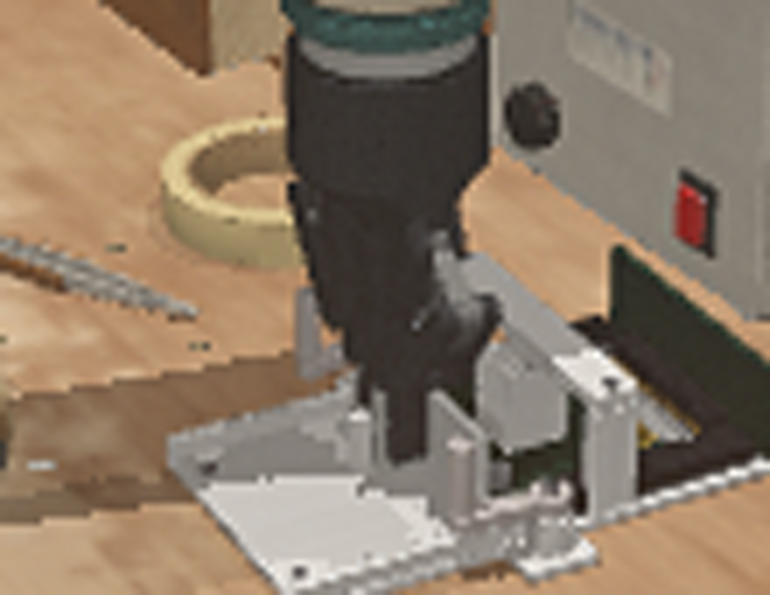

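>>> send_rows --pt "3 0 3 0 0" --pt "3 0 6 0 0" --pt "3 0 9 0 0" --pt "3 0 12 0 0" --pt "3 0 14 0 0"

```text
clock: 12.85
eef_pos: [551.9, -206.7, 31.0]
tool_rot: [-3.141, 0.007, 1.507]
force: [-0.2, 0.2, -1.6]
width: 6.7
```

>>> send_rows --pt "3 0 2 0 0" --pt "3 0 4 0 0" --pt "3 0 6 0 0" --pt "3 0 6 0 0"

```text
clock: 13.25
eef_pos: [556.3, -207.0, 31.0]
tool_rot: [-3.138, 0.007, 1.506]
force: [-4.3, 0.4, 2.4]
width: 6.9
```

```bash
python3 -c "
from h import *
goal(459,-201,28,1.505)
print(ctrl.read_state()['torque'])"
```

```text
t 13.25 pos [ 556.3 -207.    31. ] rot [-3.138  0.007  1.506] F [-4.3  0.4  2.4] w 6.9 q [ 0.37  0.85 -0.1   1.82  0.18  0.49  1.65]
shift [ -0.3 -97.5   3.3] roll 0.1
[0.3385819  1.07233855 0.01209104]
```

>>> send_rows --pt "3 0 1.2 0 0" --pt "20 0 1.2 0 0" --pt "35 0 1.2 0 0" --pt "35 0 1.2 0 0" --pt "35 0 1.2 0 0"

```text
clock: 13.75
eef_pos: [557.3, -206.9, 30.7]
tool_rot: [-3.137, 0.007, 1.506]
force: [-4.0, 0.4, -0.5]
width: 35.0
```

>>> send_rows --pt "35 0 0 -15 0" --pt "35 0 0 -40 0" --pt "35 0 0 -70 0" --pt "30 0 0 -100 0" --pt "10 0 0 -110 0"

```text
clock: 14.25
eef_pos: [562.1, -207.3, 145.7]
tool_rot: [3.135, 0.009, 1.506]
force: [0.8, -0.8, -0.7]
width: 16.8
```

```bash
python3 -c "
from h import *
goal(459,-201,28,1.505)
cv2.imwrite('pics/s12.png',ctrl.get_image('side')[:,:,::-1])
cv2.imwrite('pics/t12.png',ctrl.get_image('top')[:,:,::-1])
crop('side','pics/s12.png',275,190,110,80,7,'pics/s12c.png')
crop('top','pics/t12.png',310,150,80,75,8,'pics/t12c.png')"
```

```text
t 14.25 pos [ 562.1 -207.3  145.7] rot [3.135 0.009 1.506] F [ 0.8 -0.8 -0.7] w 16.8 q [ 0.39  0.68 -0.14  1.76  0.15  0.7   1.68]
shift [   0.7 -104.   117.1] roll 0.1
```

View pics/s12c.png

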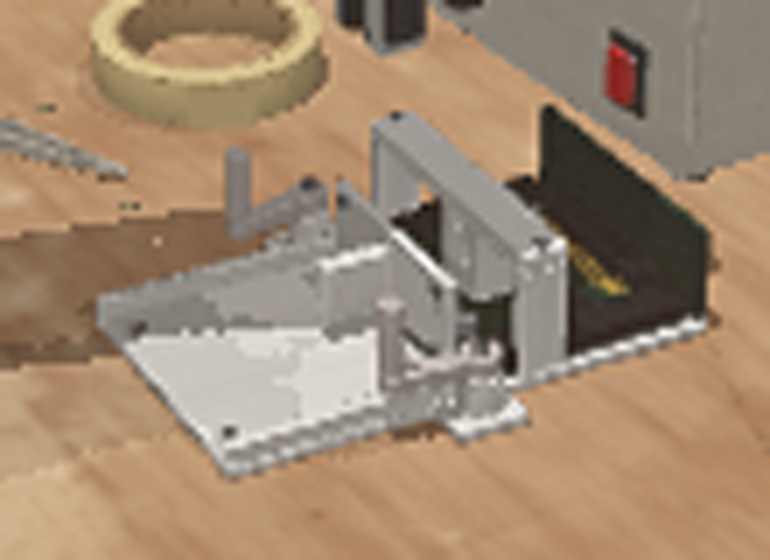

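View pics/t12c.png

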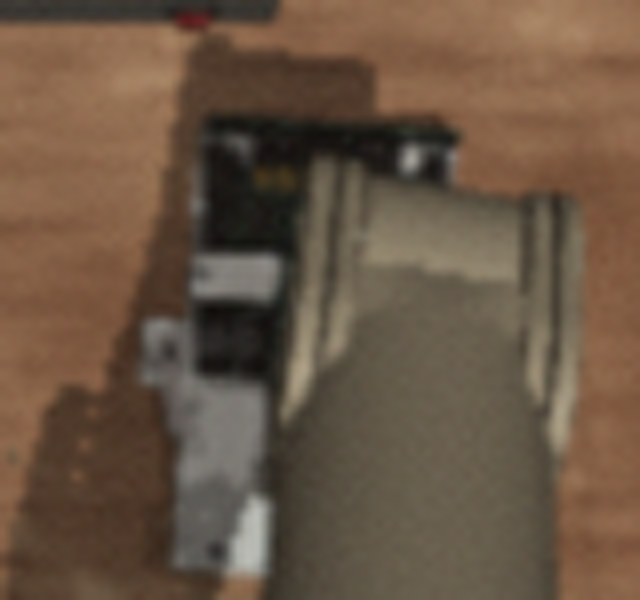

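```bash
cat >> h.py <<'E'
O=np.array([573.3,-208.]);Y=-0.066
def f2w(x,y): return O+np.array([x*np.cos(Y)-y*np.sin(Y),x*np.sin(Y)+y*np.cos(Y)])
def w2f(p):
    d=np.array(p)[:2]-O; return np.array([d[0]*np.cos(Y)+d[1]*np.sin(Y),-d[0]*np.sin(Y)+d[1]*np.cos(Y)])
def fg(x,y,z,yaw=1.505):
    w=f2w(x,y); print('frame now',w2f(ctrl.read_state()['eef_pos']).round(1)); goal(w[0],w[1],z,yaw)
E
python3 -c "
from h import *
fg(-40,92,110)
print(pt('top',303,210,0),pt('top',287,181,20),pt('top',300,181,20))"
```

```text
frame now [-12.8   0.2]
t 14.35 pos [ 560.6 -206.9  143.6] rot [3.139 0.008 1.506] F [-0.8 -0.1  0.1] w 10.2 q [ 0.39  0.68 -0.14  1.77  0.15  0.7   1.68]
shift [ 92.1 -27.2  32.8] roll 0.1
[513.12202408 -36.85726817   0.        ] [619.65964136  20.74618026  20.        ] [619.41025618 -27.00057023  20.        ]
```

>>> send_rows --pt "0 25 -8 0 0" --pt "0 55 -16 0 0" --pt "0 80 -27 0 0" --pt "0 92 -27 15 0" --pt "0 92 -27 30 0"

```text
clock: 14.85
eef_pos: [540.0, -110.6, 111.9]
tool_rot: [3.138, 0.007, 1.51]
force: [1.3, -0.8, -0.4]
width: 0.1
```

```bash
python3 -c "
from h import *
fg(-40,92,50)
cv2.imwrite('pics/s13.png',ctrl.get_image('side')[:,:,::-1])
cv2.imwrite('pics/t13.png',ctrl.get_image('top')[:,:,::-1])
crop('side','pics/s13.png',275,170,110,90,6,'pics/s13c.png')
crop('top','pics/t13.png',310,150,80,75,8,'pics/t13c.png')"
```

```text
frame now [-39.7  95. ]
t 14.85 pos [ 540.  -110.6  111.9] rot [3.138 0.007 1.51 ] F [ 1.3 -0.8 -0.4] w 0.1 q [ 0.22  0.67 -0.12  1.91  0.15  0.56  1.52]
shift [-2.6 -0.6 62. ] roll 0.3
```

View pics/s13c.png

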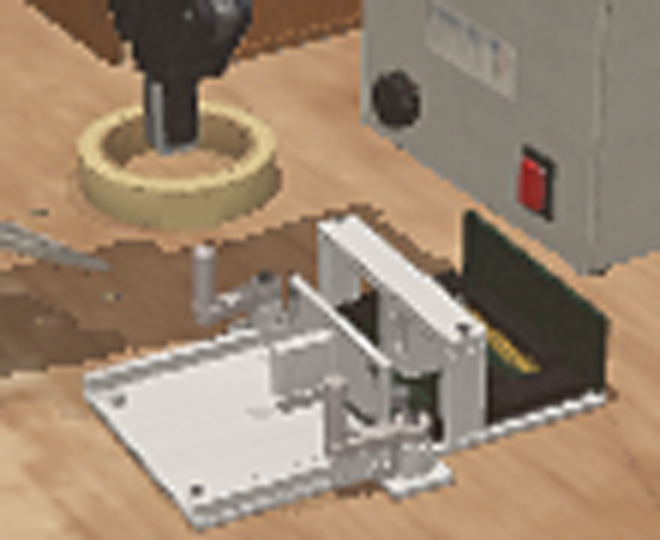

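View pics/t13c.png

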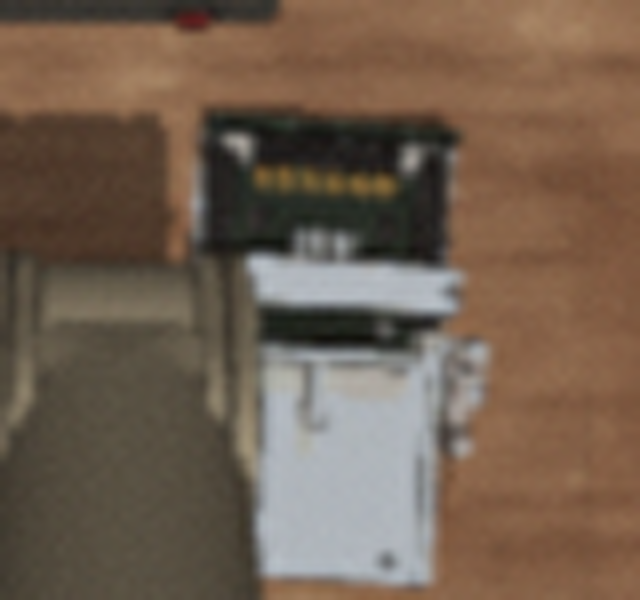

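>>> send_rows --pt "0 -2.6 -0.6 20 0" --pt "0 -2.6 -0.6 40 0" --pt "0 -2.6 -0.6 56 0" --pt "0 -2.6 -0.6 62 0" --pt "0 -2.6 -0.6 62 0"

```text
clock: 15.45
eef_pos: [536.9, -116.1, 47.7]
tool_rot: [-3.139, 0.008, 1.507]
force: [0.1, -0.5, 0.0]
width: 0.3
```

```bash
python3 -c "
from h import *
fg(-38,72,50)
cv2.imwrite('pics/s14.png',ctrl.get_image('side')[:,:,::-1])
crop('side','pics/s14.png',275,170,110,90,6,'pics/s14c.png')"
```

```text
frame now [-42.4  89.3]
t 15.45 pos [ 536.9 -116.1   47.7] rot [-3.139  0.008  1.507] F [ 0.1 -0.5  0. ] w 0.3 q [ 0.21  0.78 -0.09  1.94  0.17  0.43  1.5 ]
shift [-17.4   4.4  -2.2] roll 0.1
```

View pics/s14c.png

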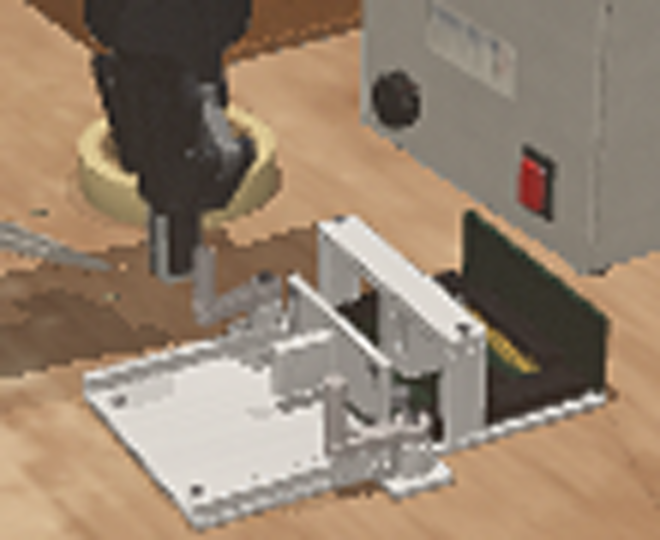

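>>> send_rows --pt "0 -5 2 0 0" --pt "0 -9 3 0 0" --pt "0 -12 4 0 0" --pt "0 -15 5 0 0" --pt "0 -18 6 0 0"

```text
clock: 16.0
eef_pos: [541.7, -132.7, 49.0]
tool_rot: [-3.139, 0.006, 1.508]
force: [-2.0, 5.9, 3.7]
width: 0.2
```

```bash
python3 -c "
from h import *
fg(-30,59,50)
cv2.imwrite('pics/s15.png',ctrl.get_image('side')[:,:,::-1])
crop('side','pics/s15.png',275,170,110,90,6,'pics/s15c.png')"
```

```text
frame now [-36.5  73.1]
t 16.0 pos [ 541.7 -132.7   49. ] rot [-3.139  0.006  1.508] F [-2.   5.9  3.7] w 0.2 q [ 0.25  0.79 -0.1   1.92  0.17  0.45  1.53]
shift [-14.1   6.5  -0.9] roll 0.2
```

View pics/s15c.png

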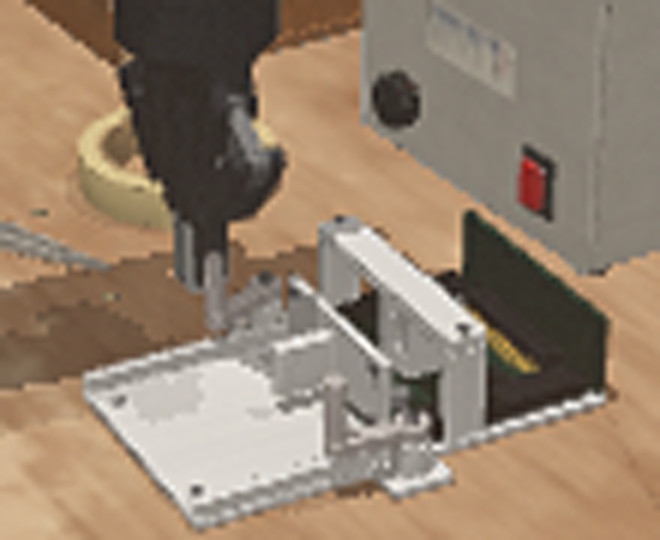

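Contact, about 6 N and the lever moving. Continue.

>>> send_rows --pt "0 -3 1 0 0" --pt "0 -6 2.5 0 0" --pt "0 -9 4 0 0" --pt "0 -12 5.5 0 0" --pt "0 -14 7 0 0"

```text
clock: 16.55
eef_pos: [547.5, -145.8, 49.1]
tool_rot: [-3.138, 0.003, 1.509]
force: [-1.9, 5.6, -0.3]
width: -0.3
```

```bash
python3 -c "
from h import *
fg(-30,59,50)
cv2.imwrite('pics/s16.png',ctrl.get_image('side')[:,:,::-1])
crop('side','pics/s16.png',275,170,110,90,6,'pics/s16c.png')"
```

```text
frame now [-29.9  60.4]
t 16.55 pos [ 547.5 -145.8   49.1] rot [-3.138e+00  3.000e-03  1.509e+00] F [-1.9  5.6 -0.3] w -0.3 q [ 0.28  0.79 -0.11  1.89  0.18  0.47  1.55]
shift [-1.4 -0.1 -0.9] roll 0.2
```

View pics/s16c.png

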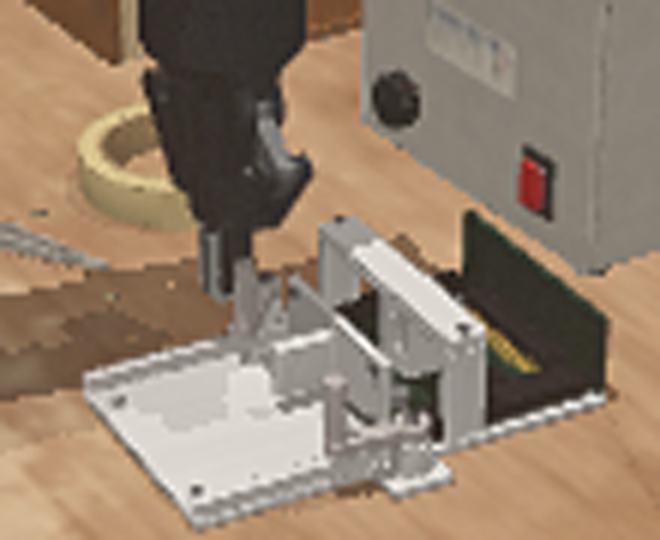

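```bash
python3 -c "
from h import *
u=((245+.5)/6-.5+275,(263+.5)/6-.5+170)
print(w2f(pt('side',*u,60)))"
```

```text
[-28.07752561  41.77127758]
```

>>> send_rows --pt "0 8 -3 0 0" --pt "0 8 -16 0 0" --pt "0 4 -24 0 0" --pt "0 -10 -24 0 0" --pt "0 -22 -24 0 0"

```text
clock: 17.1
eef_pos: [522.8, -168.8, 49.6]
tool_rot: [-3.139, 0.005, 1.508]
force: [0.2, -0.6, 0.4]
width: 0.2
```

```bash
python3 -c "
from h import *
fg(-24,34,50)
cv2.imwrite('pics/s17.png',ctrl.get_image('side')[:,:,::-1])
crop('side','pics/s17.png',275,170,110,90,6,'pics/s17c.png')"
```

```text
frame now [-53.   35.8]
t 17.1 pos [ 522.8 -168.8   49.6] rot [-3.139  0.005  1.508] F [ 0.2 -0.6  0.4] w 0.2 q [ 0.33  0.78 -0.11  1.94  0.19  0.43  1.58]
shift [-1.8 29.  -0.4] roll 0.2
```

View pics/s17c.png

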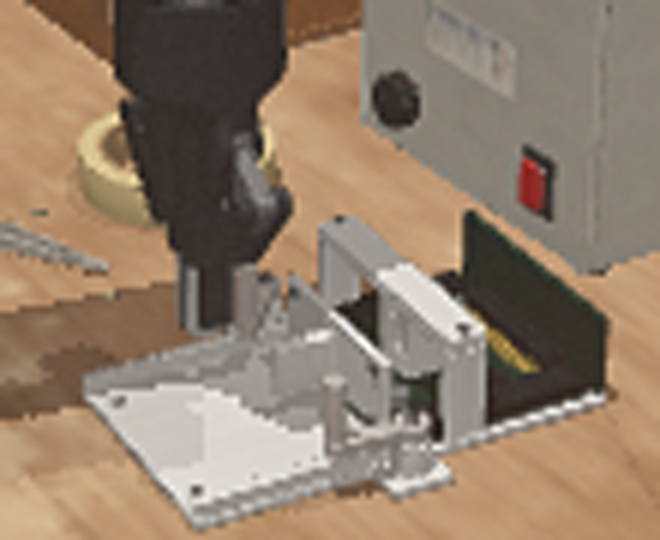

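>>> send_rows --pt "0 0 6 0 0" --pt "0 0 11 0 0" --pt "0 -1 15 0 0" --pt "0 -1 19 0 0" --pt "0 -2 22 0 0"

```text
clock: 17.65
eef_pos: [537.7, -178.1, 49.0]
tool_rot: [-3.126, 0.01, 1.502]
force: [-13.7, -7.0, 9.7]
width: -0.4
```

```bash
python3 -c "
from h import *
fg(-24,34,50)
cv2.imwrite('pics/s18.png',ctrl.get_image('side')[:,:,::-1])
crop('side','pics/s18.png',275,170,110,90,6,'pics/s18c.png')"
```

```text
frame now [-37.4  27.5]
t 17.65 pos [ 537.7 -178.1   49. ] rot [-3.126  0.01   1.502] F [-13.7  -7.    9.7] w -0.4 q [ 0.33  0.8  -0.11  1.88  0.19  0.49  1.59]
shift [ 6.5 13.4 -1.3] roll -0.2
```

View pics/s18c.png

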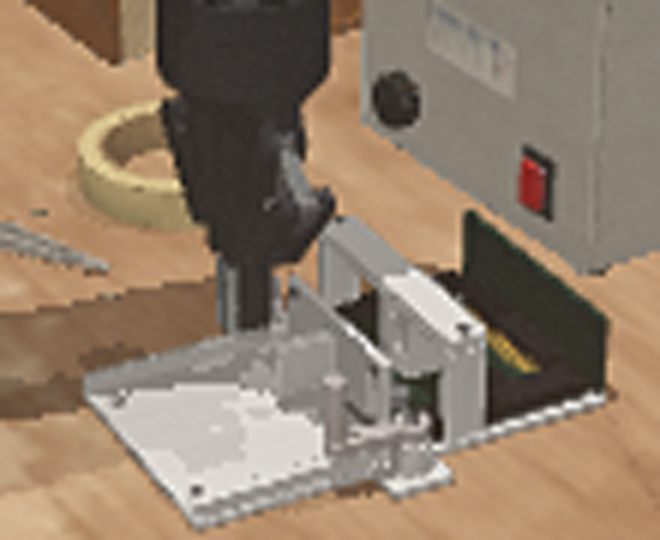

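>>> send_rows --pt "0 0 -4 0 0" --pt "0 2 -9 0 0" --pt "0 14 -10 0 0" --pt "0 17 -10 0 0" --pt "0 17 -10 0 0"

```text
clock: 18.2
eef_pos: [530.5, -158.7, 49.1]
tool_rot: [-3.128, 0.01, 1.505]
force: [-0.2, -1.2, -0.2]
width: -0.1
```

```bash
python3 -c "
from h import *
fg(-24,42,50)
cv2.imwrite('pics/s19.png',ctrl.get_image('side')[:,:,::-1])
crop('side','pics/s19.png',275,170,110,90,6,'pics/s19c.png')"
```

```text
frame now [-45.9  46.4]
t 18.2 pos [ 530.5 -158.7   49.1] rot [-3.128  0.01   1.505] F [-0.2 -1.2 -0.2] w -0.1 q [ 0.3   0.79 -0.1   1.92  0.19  0.46  1.56]
shift [-4.4 21.9 -1.2] roll -0.0
```

View pics/s19c.png

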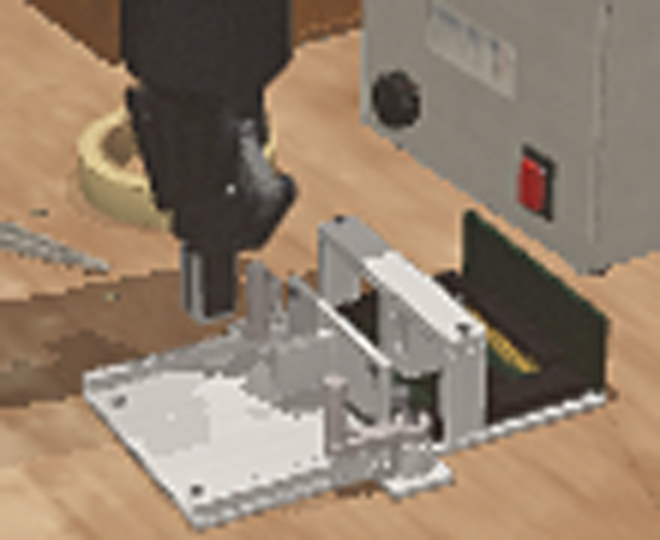

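```bash
python3 -c "
from h import *
u=((258+.5)/6-.5+275,(265+.5)/6-.5+170)
print(w2f(pt('side',*u,60)))"
```

```text
[-23.72483422  37.30736265]
```

>>> send_rows --pt "0 -5 3 0 0" --pt "0 -5 6 0 0" --pt "0 -6 9 0 0" --pt "0 -6 12 0 0" --pt "0 -7 15 0 0"

```text
clock: 18.75
eef_pos: [540.3, -169.7, 48.4]
tool_rot: [-3.119, 0.012, 1.501]
force: [-8.5, -3.0, 4.0]
width: -0.1
```

```bash
python3 -c "
from h import *
fg(-21,40,50)
cv2.imwrite('pics/s20.png',ctrl.get_image('side')[:,:,::-1])
crop('side','pics/s20.png',275,170,110,90,6,'pics/s20c.png')"
```

```text
frame now [-35.5  36.1]
t 18.75 pos [ 540.3 -169.7   48.4] rot [-3.119  0.012  1.501] F [-8.5 -3.   4. ] w -0.1 q [ 0.31  0.8  -0.1   1.88  0.19  0.5   1.57]
shift [ 4.  14.4 -2. ] roll -0.2
```

View pics/s20c.png

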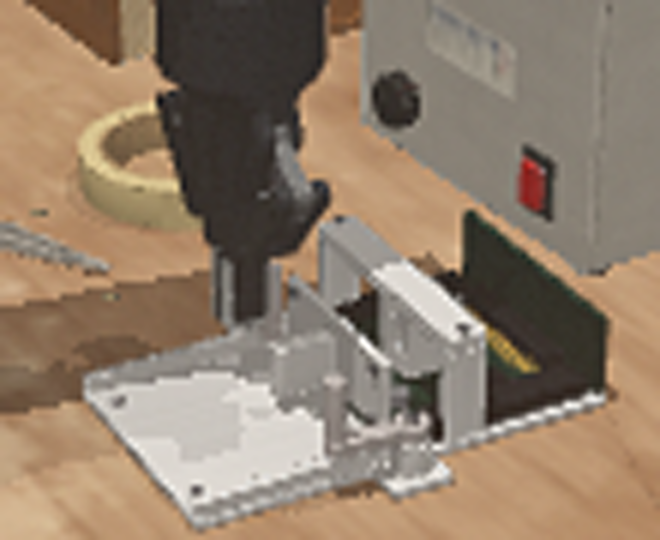

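>>> send_rows --pt "0 1 5 0 0" --pt "0 1 8 0 0" --pt "0 1 11 0 0" --pt "0 1 14 0 0" --pt "0 1 16 0 0"

```text
clock: 19.3
eef_pos: [551.2, -173.4, 47.2]
tool_rot: [-3.108, 0.016, 1.498]
force: [-11.1, -3.6, 4.9]
width: -0.1
```

```bash
python3 -c "
from h import *
fg(-21,40,50)"
```

```text
frame now [-24.4  33.1]
t 19.3 pos [ 551.2 -173.4   47.2] rot [-3.108  0.016  1.498] F [-11.1  -3.6   4.9] w -0.1 q [ 0.31  0.82 -0.1   1.83  0.18  0.53  1.57]
shift [ 6.9  3.2 -3. ] roll -0.4
```

>>> send_rows --pt "0 1 4 -1 0" --pt "0 1 6 -2 0" --pt "0 1 8 -2 0" --pt "0 1 10 -2 0" --pt "0 1 10 -2 0"

```text
clock: 19.8
eef_pos: [554.2, -174.2, 47.4]
tool_rot: [-3.094, 0.016, 1.496]
force: [-10.9, -1.0, 3.1]
width: 0.1
```

```bash
python3 -c "
from h import *
fg(-21,40,50)
cv2.imwrite('pics/s21.png',ctrl.get_image('side')[:,:,::-1])
crop('side','pics/s21.png',275,170,110,90,6,'pics/s21c.png')"
```

```text
frame now [-21.3  32.4]
t 19.8 pos [ 554.2 -174.2   47.4] rot [-3.094  0.016  1.496] F [-10.9  -1.    3.1] w 0.1 q [ 0.3   0.82 -0.1   1.81  0.18  0.56  1.57]
shift [ 7.5  0.1 -2.8] roll -0.5
```

View pics/s21c.png

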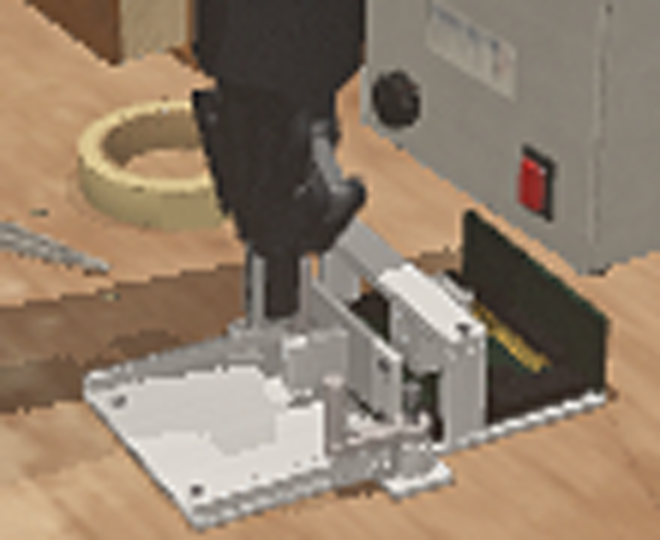

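>>> send_rows --pt "0 0 5 -1 0" --pt "0 0 9 -2 0" --pt "0 0 13 -2 0" --pt "0 0 13 -2 0" --pt "0 0 13 -2 0"

```text
clock: 20.35
eef_pos: [554.5, -174.6, 47.2]
tool_rot: [-3.068, 0.016, 1.494]
force: [-20.9, 3.7, 12.2]
width: 0.3
```

```bash
python3 -c "
from h import *
fg(-21,40,50)"
```

```text
frame now [-21.   32.1]
t 20.35 pos [ 554.5 -174.6   47.2] rot [-3.068  0.016  1.494] F [-20.9   3.7  12.2] w 0.3 q [ 0.3   0.83 -0.1   1.79  0.18  0.61  1.58]
shift [ 7.9 -0.3 -2.9] roll -0.6
```

>>> send_rows --pt "0 0 -8 -2 0" --pt "0 0 -16 -5 0" --pt "0 0 -20 -20 0" --pt "0 0 -20 -40 0" --pt "0 0 -20 -60 0"

```text
clock: 20.85
eef_pos: [540.5, -172.6, 110.4]
tool_rot: [-3.07, 0.016, 1.494]
force: [-0.7, -0.9, 0.1]
width: 0.4
```

>>> send_rows --pt "0 -10 0 -10 0" --pt "0 -35 0 -20 0" --pt "0 -65 0 -20 0" --pt "0 -95 0 -20 0" --pt "0 -125 0 -20 0"

```text
clock: 21.35
eef_pos: [532.8, -299.6, 133.4]
tool_rot: [-3.073, 0.017, 1.493]
force: [0.5, -0.7, -0.3]
width: 0.0
```

```bash
python3 -c "
from h import *
fg(-40,-93,110)
cv2.imwrite('pics/s22.png',ctrl.get_image('side')[:,:,::-1])
cv2.imwrite('pics/t22.png',ctrl.get_image('top')[:,:,::-1])
crop('side','pics/s22.png',275,170,110,90,6,'pics/s22c.png')
crop('top','pics/t22.png',310,150,80,75,8,'pics/t22c.png')"
```

```text
frame now [-34.4 -94.1]
t 21.35 pos [ 532.8 -299.6  133.4] rot [-3.073  0.017  1.493] F [ 0.5 -0.7 -0.3] w 0.0 q [ 0.52  0.73 -0.13  1.67  0.18  0.81  1.79]
shift [ 1.4 -4.  23.7] roll -0.7
```

View pics/s22c.png

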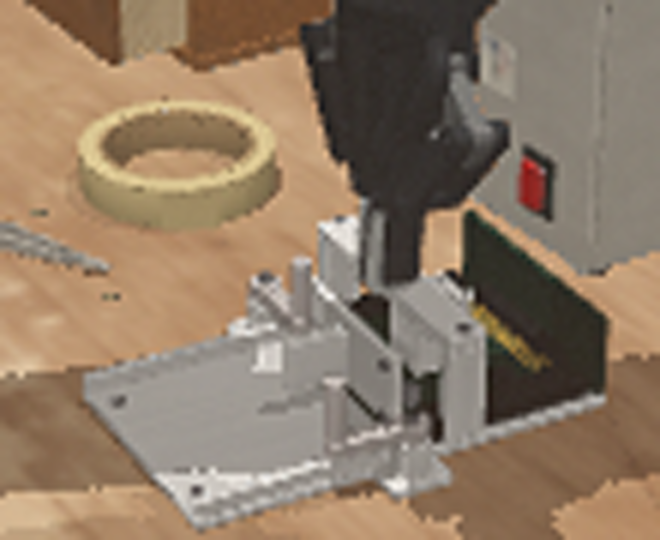

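View pics/t22c.png

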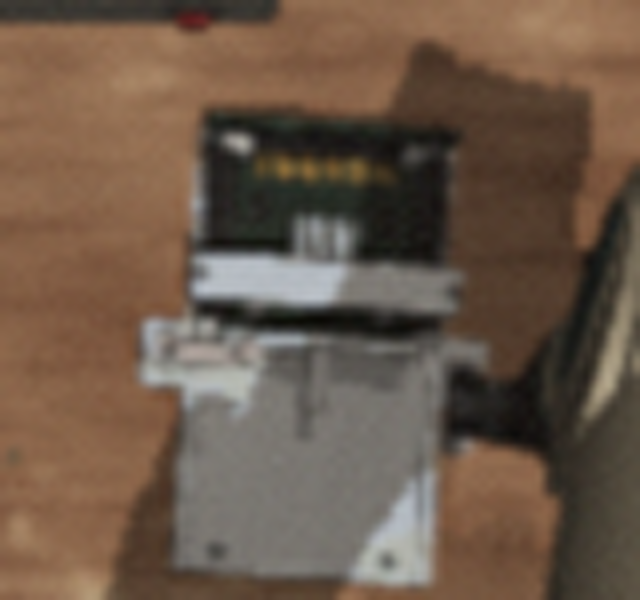

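```bash
python3 -c "
from h import *
fg(-40,-93,50)"
```

```text
frame now [-35.8 -99.3]
t 21.45 pos [ 531.  -304.8  133.2] rot [-3.072  0.021  1.486] F [-0.5 -0.6 -0.5] w 0.0 q [ 0.53  0.73 -0.12  1.67  0.18  0.8   1.79]
shift [ 8.   1.4 83.1] roll -1.1
```

>>> send_rows --pt "0 4 1 20 -0.5" --pt "0 6 1.4 45 -1" --pt "0 6 1.4 65 -1" --pt "0 6 1.4 78 -1" --pt "0 6 1.4 82 -1"

```text
clock: 21.95
eef_pos: [526.6, -300.0, 50.1]
tool_rot: [-3.07, 0.02, 1.503]
force: [0.3, -0.5, 0.5]
width: 0.2
```

```bash
python3 -c "
from h import *
fg(-38,-74,50)
cv2.imwrite('pics/s23.png',ctrl.get_image('side')[:,:,::-1])
crop('side','pics/s23.png',275,170,110,90,6,'pics/s23c.png')"
```

```text
frame now [-40.5 -94.9]
t 21.95 pos [ 526.6 -300.    50.1] rot [-3.07   0.02   1.503] F [ 0.3 -0.5  0.5] w 0.2 q [ 0.51  0.85 -0.11  1.72  0.21  0.64  1.77]
shift [20.9  2.4 -0.5] roll -0.1
```

View pics/s23c.png

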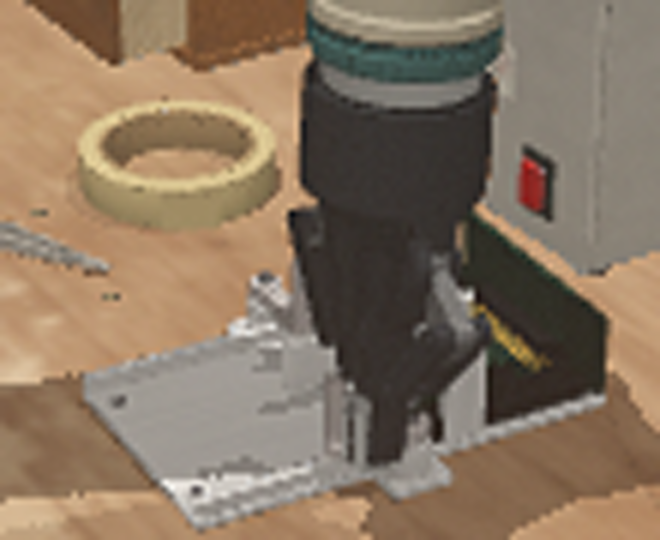

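>>> send_rows --pt "0 6 1 0 0" --pt "0 10 2 0 0" --pt "0 14 3 0 0" --pt "0 18 4 0 0" --pt "0 22 5 0 0"

```text
clock: 22.5
eef_pos: [532.3, -281.0, 50.5]
tool_rot: [-3.07, 0.024, 1.502]
force: [-2.9, -5.8, 3.2]
width: 0.1
```

```bash
python3 -c "
from h import *
fg(-30,-58,50)"
```

```text
frame now [-36.1 -75.5]
t 22.5 pos [ 532.3 -281.    50.5] rot [-3.07   0.024  1.502] F [-2.9 -5.8  3.2] w 0.1 q [ 0.47  0.84 -0.1   1.74  0.2   0.64  1.74]
shift [17.6  6.  -0.3] roll -0.2
```

>>> send_rows --pt "0 5 2 0 0" --pt "0 9 3 0 0" --pt "0 13 4 0 0" --pt "0 17 6 0 0" --pt "0 21 8 0 0"

```text
clock: 23.0
eef_pos: [541.8, -264.4, 50.6]
tool_rot: [-3.072, 0.029, 1.5]
force: [-0.9, -7.7, 1.4]
width: 0.0
```

```bash
python3 -c "
from h import *
fg(-28,-56,50)
cv2.imwrite('pics/s24.png',ctrl.get_image('side')[:,:,::-1])
crop('side','pics/s24.png',275,170,110,90,6,'pics/s24c.png')"
```

```text
frame now [-27.7 -58.4]
t 23.0 pos [ 541.8 -264.4   50.6] rot [-3.072  0.029  1.5  ] F [-0.9 -7.7  1.4] w 0.0 q [ 0.44  0.84 -0.09  1.74  0.2   0.63  1.71]
shift [ 2.4 -0.2  0.5] roll -0.3
```

View pics/s24c.png

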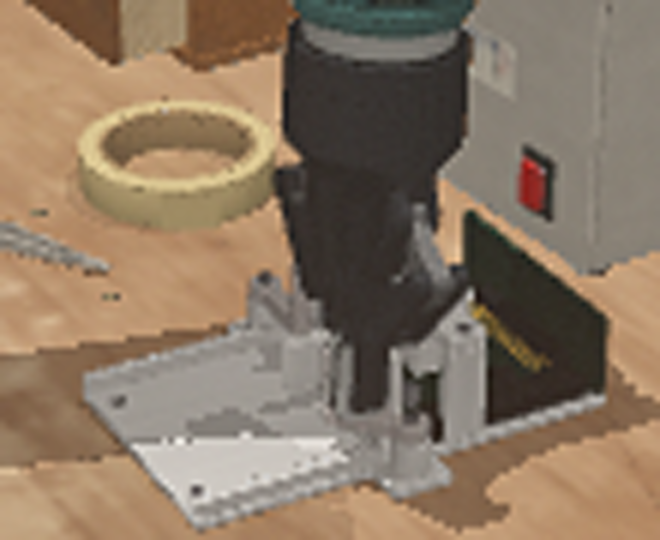

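>>> send_rows --pt "0 3 1 0 0" --pt "0 6 3 0 0" --pt "0 7 3 0 0"

```text
clock: 23.35
eef_pos: [546.2, -261.4, 51.1]
tool_rot: [-3.075, 0.035, 1.5]
force: [0.3, -10.2, -1.8]
width: -0.1
```

>>> send_rows --pt "0 -10 -2 0 0" --pt "0 -11 -14 0 0" --pt "0 -11 -24 0 0" --pt "0 3 -25 0 0" --pt "0 15 -25 0 0"

```text
clock: 23.85
eef_pos: [522.6, -242.8, 52.3]
tool_rot: [-3.075, 0.034, 1.5]
force: [0.7, 0.1, 0.1]
width: 0.1
```

```bash
python3 -c "
from h import *
fg(-40,-40,50)
cv2.imwrite('pics/s25.png',ctrl.get_image('side')[:,:,::-1])
crop('side','pics/s25.png',275,170,110,90,6,'pics/s25c.png')"
```

```text
frame now [-48.3 -38. ]
t 23.85 pos [ 522.6 -242.8   52.3] rot [-3.075  0.034  1.5  ] F [0.7 0.1 0.1] w 0.1 q [ 0.41  0.81 -0.08  1.82  0.2   0.58  1.67]
shift [-1.9  8.5  1.9] roll -0.3
```

View pics/s25c.png

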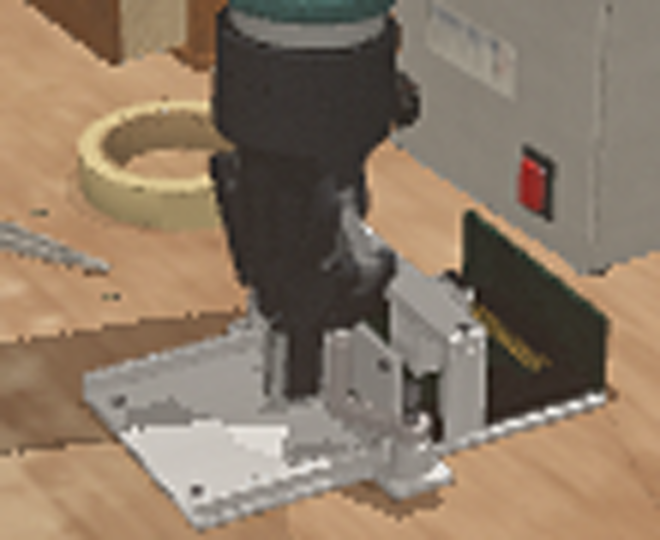

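>>> send_rows --pt "0 -2 5 2 0" --pt "0 -2 10 2 0" --pt "0 -2 14 2 0" --pt "0 -2 18 2 0" --pt "0 -2 22 2 0"

```text
clock: 24.4
eef_pos: [540.9, -239.8, 47.4]
tool_rot: [-3.064, 0.027, 1.505]
force: [-8.2, 4.8, 2.0]
width: -0.3
```

```bash
python3 -c "
from h import *
fg(-21,-36,50)
cv2.imwrite('pics/s26.png',ctrl.get_image('side')[:,:,::-1])
crop('side','pics/s26.png',275,170,110,90,6,'pics/s26c.png')"
```

```text
frame now [-30.3 -33.8]
t 24.4 pos [ 540.9 -239.8   47.4] rot [-3.064  0.027  1.505] F [-8.2  4.8  2. ] w -0.3 q [ 0.4   0.84 -0.09  1.76  0.2   0.62  1.68]
shift [-2.2  9.  -3.2] roll -0.0
```

View pics/s26c.png

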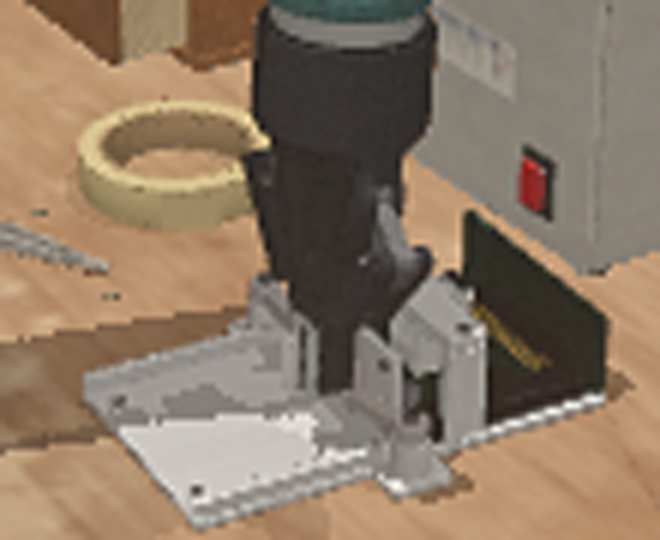

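>>> send_rows --pt "0 -3 4 -2 0" --pt "0 -3 8 -2 0" --pt "0 -3 11 -2 0" --pt "0 -3 14 -2 0" --pt "0 -3 16 -2 0"

```text
clock: 24.95
eef_pos: [549.6, -241.3, 47.3]
tool_rot: [-3.046, 0.023, 1.505]
force: [-18.3, 7.8, 16.5]
width: -0.2
```

>>> send_rows --pt "0 0 4 -1 0" --pt "0 0 7 -1 0" --pt "0 0 10 -1 0" --pt "0 0 12 -1 0" --pt "0 0 12 -1 0"

```text
clock: 25.45
eef_pos: [549.6, -241.1, 47.0]
tool_rot: [-3.02, 0.021, 1.503]
force: [-23.3, 5.3, 21.4]
width: 0.0
```

```bash
python3 -c "
from h import *
fg(-21,-36,50)"
```

```text
frame now [-21.5 -34.6]
t 25.45 pos [ 549.6 -241.1   47. ] rot [-3.02   0.021  1.503] F [-23.3   5.3  21.4] w 0.0 q [ 0.39  0.86 -0.09  1.69  0.19  0.71  1.68]
shift [-1.5  0.1 -3. ] roll -0.1
```

>>> send_rows --pt "0 0 -8 -2 0" --pt "0 0 -16 -5 0" --pt "0 0 -20 -25 0" --pt "0 0 -24 -50 0" --pt "0 0 -28 -80 0"

```text
clock: 25.95
eef_pos: [532.2, -238.1, 130.1]
tool_rot: [-3.021, 0.021, 1.503]
force: [1.0, 0.0, 0.2]
width: 0.2
```

>>> send_rows --pt "0 -30 -10 -20 0" --pt "0 -70 -10 -40 0" --pt "0 -110 -10 -40 0" --pt "0 -150 -10 -40 0" --pt "0 -180 -10 -40 0"

```text
clock: 26.45
eef_pos: [515.1, -420.3, 175.5]
tool_rot: [-3.023, 0.024, 1.501]
force: [0.3, 0.2, 0.3]
width: -0.3
```

```bash
python3 -c "
from h import *
fg(-21,-36,50)
cv2.imwrite('pics/s27.png',ctrl.get_image('side')[:,:,::-1])
cv2.imwrite('pics/t27.png',ctrl.get_image('top')[:,:,::-1])
crop('side','pics/s27.png',275,170,110,90,7,'pics/s27c.png')
cv2.imwrite('pics/s27c.png',cv2.imread('pics/s27c.png')[-600:])
crop('top','pics/t27.png',310,150,80,75,8,'pics/t27c.png')"
```

```text
frame now [ -44.1 -215.7]
t 26.45 pos [ 515.1 -420.3  175.5] rot [-3.023  0.024  1.501] F [0.3 0.2 0.3] w -0.3 q [ 0.66  0.77 -0.11  1.45  0.18  1.03  1.98]
shift [182.7  36.6 117.6] roll -0.2
```

View pics/s27c.png

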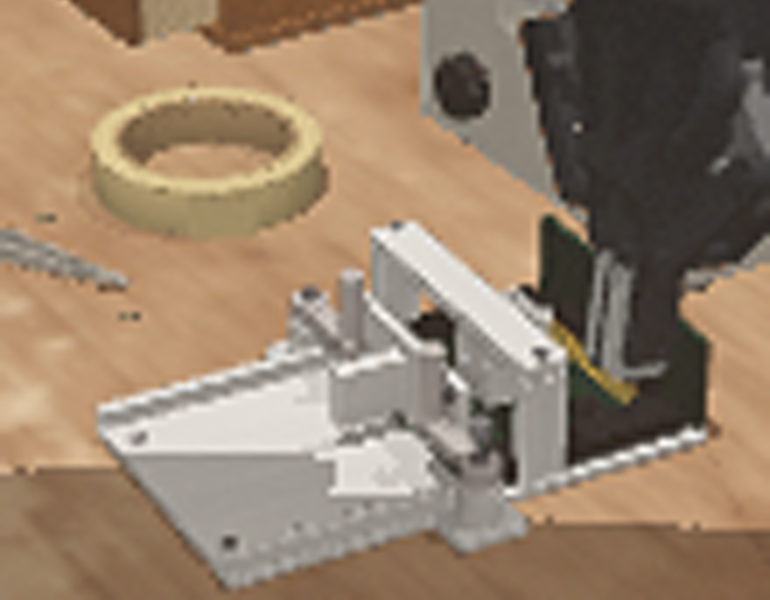

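View pics/t27c.png

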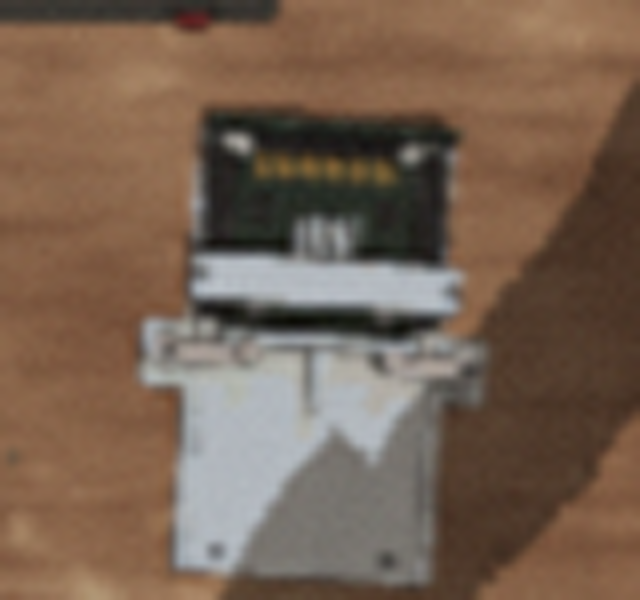

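```bash
python3 -c "
from h import *
np.set_printoptions(precision=1,suppress=True)
S=lambda u,v,z:w2f(pt('side',(u+.5)/7-.5+275,(v+30.5)/7-.5+170,z))
T=lambda u,v,z:w2f(pt('top',(u+.5)/8-.5+310,(v+.5)/8-.5+150,z))
print('pins',S(352,273,60),S(433,346,60),'tab end top',S(332,371,40),'hingeL',S(310,297,34))
print('top pins',T(243,349,60),T(381,363,60),'hinges',T(170,349,32),T(470,370,32),'sink',T(325,238,46),'tab end',T(309,413,40))
print('bar mid',T(328,284,60))
# ground truth-check of expected pixels
for n in((-5,32),(-5,-32)):
  w=f2w(*n);p=proj('top',(w[0],w[1],60));q=proj('side',(w[0],w[1],60));print((p-[310,150])*8+3.5,(q-[275,170])*7+3-[0,30])
"
python3 - <<'E'
import sys;sys.path.insert(0,'.')
import os;os.chdir('.')
from h import *
crop('top','pics/t27.png',325,185,50,22,16,'pics/t27d.png')
crop('side','pics/s27.png',312,205,38,38,15,'pics/s27d.png')
E
```

```text
pins [-3.9 32.1] [ -3.7 -31. ] tab end top [-30.1   0.1] hingeL [-6.4 63.3]
top pins [-3.9 36.6] [ -6.4 -25.3] hinges [-4.4 68.4] [ -5.6 -68.8] sink [49.2  1.9] tab end [-29.9   4.1]
bar mid [27.4  0.4]
[253.2 352. ] [349.8 273.8]
[396.1 360.8] [431.3 348. ]
```

View pics/t27d.png

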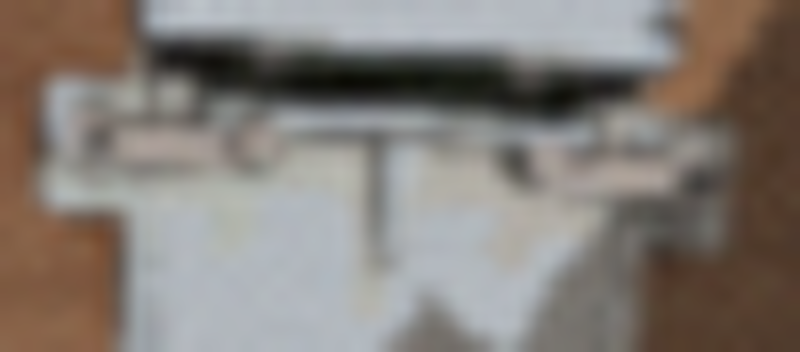

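View pics/s27d.png

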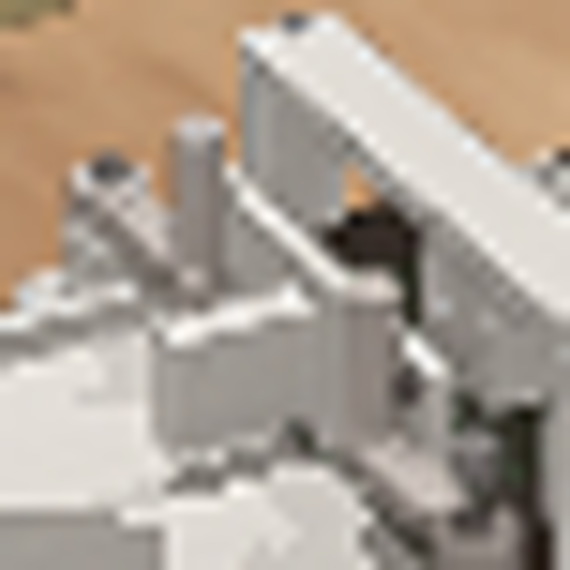

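```bash
python3 -c "
from h import *
s=ctrl.read_state();print(s['clock'],s['force'],s['qd'].round(3))
print(ctrl.finish_job())"
```

```text
26.55 [-0.46285312 -0.27790242  0.00730913] [-0.048 -0.018 -0.056  0.061 -0.036 -0.    -0.028]
the job is handed in; nothing more can be done
None
```

The card is in the frame with both levers closed across its panel. I handed the job in at 26.6 s; no verdict was reported.

I lifted the card by its heat sink and laid it in the lead-in. After letting go, I slid it under the cross-bar by its pull tab to the connector. Then I swung the left and right levers in with closed fingers until each stopped moving, at over 20 N.

**Last checks:**
- **Card position:** the tab's end measured at frame x ≈ -30 mm, which is where it should be when the card is seated.
- **Levers:** in the side view the two pins measured at about (-4, +32) and (-4, -31) mm, against (-5, ±32) for fully closed.
- **Arm:** it was clear of everything, with a force reading of about 0.5 N, though still moving very slowly.

**What disagreed or went wrong:**
- **Top-view readings:** the pins and tab end were off by 4 to 7 mm in y. The x readings agreed to about 2.5 mm, so I blame smeared, coarse pixels. The heat sink was also about 4 mm off in x, and I did not follow it up.
- **Wrong-way move:** my first transport move went the wrong way over free bench, without touching anything.
- **Left lever:** the fingers slipped sideways during the first push and I had to reposition them.
- **Tool tilt:** pushing the levers left the tool tilted about 0.12 rad, without effect.

The clamp and the end of the tweezers stayed put in the side views. I did not check the loupe or needle file afterwards; no move knowingly came near them.

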